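# Change the bit in the bench chuck and jar the worn ones

### The arm

A 6-joint arm with a two-finger parallel gripper is mounted at the origin on a cart in front of the work surface, level with it; the furniture and walls round the work are solid. World frame = base frame: x ahead of the robot, y to its left, z up, the work surface at z = 0. Lengths are in m, angles in rad, forces in N, time in s.
With the tool pointing down it reaches from about 0.35 to 0.775 m from the base axis. Payload 5.5 kg.
Tool frame: the origin (TCP) lies on the centre line of the jaws, within the pads' length; the fingertips stand 11 mm ahead of it and the grasp point (between the pads) lies 8 mm behind it (env.tip_extent is the distance from the TCP to the fingertips, in m); z points along the fingers, y is the line along which they close (so a half turn about z gives the same grasp; the last joint's range is limited). The gripper opens to 85 mm and grips with 20 to 120 N. Pads are 22 mm wide; open, the fingers measure 114 mm over their backs; the gripper's body (76 mm by 85 mm) begins 54 mm behind the grasp point. The pads swing forward as they close: fully open they stand 13 mm farther back than shut.
Start: joints at [1.054, 0.313, 0.046, 1.304, 0, 1.431], TCP at [0.212, 0.535, 0.242] pointing down, gripper open.
Joint ranges: [-2.76, 2.76], [-0.86, 1.69], [-1.03, 1.26], [-2.2, 2.34], [-1.47, 1.5], [-3.14, 3.14]. Speed limits (rad/s): [2.57, 2.57, 3.14, 3.14, 3.14, 3.14].

### API

Orientations are given as a unit quaternion [w, x, y, z].
In Python, from workcell import env gives the robot as it stands.
- The arm moves only by the shell command python3 -m jog 'ROWS' [FORCE]. ROWS is JSON, a list of rows, each a list of 5 numbers: the gripper's target within -1 to 1 (shut at 1, half-way at 0, fully open at -1), then the shift along the tool's x, y, z in m, then the turn about the tool's z in degrees. In form: [[fingers, tx, ty, tz, turn], ...]. A call has 1 to 5 rows; each row shifts and turns the commanded pose from where the row before left it, along the tool's axes as they then stand; what a row does not reach is not made up. A row lasts 1/12 s, in which the tool goes at most 41.7 mm and 7.16 degrees, less where a joint would pass 70% of its speed; a pose out of reach is approached as far as the arm can. A call is refused whole if a number of a shift passes 0.0417 or a number of a turn 7.16, either way. A call with a gripper value outside its range is refused whole. The fingers move at their own pace and stop on an object; FORCE is the grip in N (left out, the last holds). Time passes only in rows, so rows that do not move let the fingers close. It gives the time, the measured TCP pose, the force, the opening and the grip force at its end, in the units of the state.
- env.get_state(): the state, without advancing time (a new reading comes with each control period).
- env.read_camera(name): name is "scene" or "side" or "wrist"; returns a dict with "img" (420x560x3 uint8, red, green, blue), "fov_y" (degrees; the focal length in pixels is half the picture's height over the tangent of half this angle, whatever the lens; pixels are square), "cx", "cy" (the principal point, pixels), "D" ([k1, k2, p1, p2, k3] as OpenCV has them; the pictures are not rectified), "T" (4x4, takes a point from camera to world coordinates). Camera axes: x right, y up, looking along -z (the intrinsics and any distortion apply to the point x, -y, -z); pixel columns grow to the right and rows downward; lengths in m; the calibration is good to about 2 mm. A picture is of the moment at which its call begins. There is no depth.
- env.hand_in(): hands the job in; it is judged then, once.
The state is a dict: "clock": time; "joint_pos": joint angles; "qvel": joint speeds; "tau": joint torques, N m; "tcp_pos": TCP position; "orientation": TCP orientation; "wrist_force": force on the tool from outside, world axes, zero at the start; "ft_torque": the same for the moment, N m; "finger_gap": finger opening in m; "grip_force": force on a finger pad.
Only numpy, scipy, OpenCV 4.12 (cv2) and the standard library are available. Lean on these libraries where they do the work, as an engineer would, in place of code of your own. Each camera call takes 0.05 s, during which the arm holds its last target. There are 200 camera calls.

### The job

Change over the bits: unscrew the lid of the blue jar and swing it aside on its arm, put every worn copper-coloured bit that lies on the bench into the jar, and stand the brass-coloured new bit from the wooden stand upright, shank down, in the bench chuck and turn the red-pinned lever clockwise until the jaws hold it tight. Then swing the lid back over the jar and screw it fully down again; leave the dark bit in the stand and do not knock over or shift the oil can and the piston.

Things in the scene. Friction and masses are not known exactly. Their poses are not given: they have to be found in the camera images.
- jar: blue fixed jar, outer diameter 108 mm, rim 70 mm high, on a thin steel base plate 150x120x4 mm; origin on the jar's axis at bench height, z up; x points from the jar's axis to the steel post of the lid's swing arm; inner floor 5 mm high
- jar_mouth (a point): centre of the jar's open mouth at the rim, 70 mm above the bench; clear inner diameter 88 mm
- jar_post (a point): on the vertical axis of the post about which the lid's arm swings, 75 mm from the jar's axis, 90 mm above the bench
- swing_pin (a point): middle of the red upright round pin at the free end of the lid's grey arm (shaft 12 mm diameter from 96 to 124 mm above the bench, with a 15 mm diameter head up to 128 mm), 148 mm from the post's axis; the point is 112 mm above the bench; pinch it from above and carry it round the post; it is round, so the gripper need not turn with it
- lid_knob (a point): middle of the round black knob on the lid (42 mm diameter, 26 mm high, knob top 13 mm above this point, 112 mm above the bench when the lid is screwed down, 8 mm more when unscrewed); it stands on the lid's axis, 75 mm from the post's axis and 73 mm from the red pin. The point's frame turns with the knob. Under the knob is the grey arm, 96 mm above the bench
- jar_twist (a joint): turn of the lid and its knob on the arm: 0 screwed fully down, grows counter-clockwise seen from above, end stop at 2.6 rad (fully unscrewed); the lid rises 3 mm per rad; stiff, turning takes about 0.06 N m and it stays where it is left
- jar_swing (a joint): swing of the lid's arm: 0 with the lid over the jar (end stop), grows as the arm swings clockwise seen from above, end stop 1.9 rad; stays where it is left (0.06 N m). The lid catches on the jar's neck and cannot swing either way past it until it is unscrewed by about 2.2 rad or more. To screw down, the arm must be home to within 0.05 rad. Beyond 1.4 rad the mouth is clear
- chuck: fixed steel bench chuck on a base plate 90x90x10 mm; origin on its vertical axis at bench height; body 52 mm diameter (sleeve 64 mm), mouth 62 mm above the bench, the hole's flat floor 24 mm above the bench; with the jaws fully open a 24 mm wide hole is free (they start open, at least 21 mm). The new bit stands on the hole's floor
- chuck_mouth (a point): centre of the chuck's mouth, on its axis, 62 mm above the bench
- lever_pin (a point): middle of the upper half of the red upright pin at the end of the chuck sleeve's lever (13 mm diameter, from 31 to 79 mm above the bench, 16 mm head up to 83 mm), 75 mm from the chuck's axis; the point is 66 mm above the bench; pinch it from above and carry it round the chuck's axis clockwise
- chuck_sleeve (a joint): turn of the chuck's sleeve and lever: 0 open, grows clockwise seen from above as the three jaws close together, 6 mm per rad each; they meet the new bit's shank near 0.83 rad, where the turn stiffens; press on with 10 to 20 N at the pin so that they hold; stays where left (0.15 N m friction); end stop 1.5 rad only when empty
- new_bit: the new countersink bit, brass-coloured head, standing upright in one of the two holes of the wooden stand; origin at the centre of its shank's lower end, z up along it; 81 mm long: steel shank 14 mm diameter and 46 mm long, above it the head 16 mm diameter, the topmost 7 mm a cone; 90 g; its foot stands 8 mm above the bench in the stand
- new_bit_grip (a point): on the axis of the new bit in its head, 62 mm above its lower end; grasp here, 16 mm wide
- stand: fixed wooden stand 50x130x34 mm for two bits; origin under its centre; two loose round holes 17 mm wide and 26 mm deep at 35 mm either side of the centre along its y; grasp the bits with the fingers closing along the stand's x
- plain_bit_grip (a point): the dark bit with a flat end in the stand's other hole, same shape and size as the new one; to be left alone
- worn0_mid (a point): a worn bit lying on the bench, copper-coloured head, dark hexagonal shank, 48 mm long; the point is on its axis in the head, 7.5 mm above the bench; x points along the bit to its cone tip 16 mm away, the shank end is 32 mm the other way; the head is 15 mm across, grasp here with the fingers closing across the bit. Two to four of the worn bits are present
- worn1_mid (a point): another worn bit, as worn0
- worn2_mid (a point): another worn bit, as worn0
- worn3_mid (a point): another worn bit, as worn0
- oil_can_mid (a point): red oil can with brass spout, 68x76x187 mm, a bystander; the point is 50 mm up its axis
- piston_mid (a point): aluminium piston 54 mm diameter, 52 mm high, a bystander; the point is at its centre

How it is judged:
By the outcome, as a careful person would: the job done as asked, in the order asked, and still so for the second after the job is handed in, with the robot touching nothing.
Of worn0, worn1, worn2, worn3 only 2 to 4 are there at a start; the rules pass over those that are not, and their reading is None.
At some moment in a run one of worn0, worn1, worn2, worn3 may be knocked a few centimetres aside while the robot is not near it.
It also fails if it takes over 210 s, if anything falls off the work surface, if the arm or the gripper's body presses on something with over 40 N, if the wrist force passes 120 N, or if a joint passes its speed limit or range.

## Working session

There is one attempt and no reset: what is moved stays moved. The work goes in short steps, Python scripts to look and compute and a shell command to move; the robot and the scene stay as the last step left them, time stands still between calls to the robot, and variables do not carry over. Pictures are saved under pics/ and viewed, at most 14 in all, crops included, and the job is handed in when it is done.

```bash
ls; mkdir -p pics; cat > h.py <<'E'
import numpy as np, cv2, pickle, sys
from workcell import env
def K(c):
    f=c["img"].shape[0]/2/np.tan(np.radians(c["fov_y"])/2)
    return np.array([[f,0,c["cx"]],[0,f,c["cy"]],[0,0,1.]])
def snap(name,fn):
    c=env.read_camera(name); cv2.imwrite(f"pics/{fn}.png",c["img"][:,:,::-1]); pickle.dump(c,open(f"pics/{fn}.pkl","wb")); return c
def load(fn): return pickle.load(open(f"pics/{fn}.pkl","rb"))
def ray(c,uv):
    p=cv2.undistortPoints(np.array([[uv]],float),K(c),np.array(c["D"],float))[0,0]
    T=np.array(c["T"]); d=T[:3,:3]@np.array([p[0],-p[1],-1]); return T[:3,3],d/np.linalg.norm(d)
def onz(c,uv,z):
    o,d=ray(c,uv); return o+d*(z-o[2])/d[2]
def tri(l):
    A=np.zeros((3,3));b=np.zeros(3)
    R=[ray(c,uv) for c,uv in l]
    for o,d in R:
        P=np.eye(3)-np.outer(d,d);A+=P;b+=P@o
    x=np.linalg.solve(A,b); return x,[float(np.linalg.norm((np.eye(3)-np.outer(d,d))@(x-o))) for o,d in R]
def proj(c,X):
    T=np.array(c["T"]);p=T[:3,:3].T@(np.asarray(X,float)-T[:3,3]);p=p*[1,-1,-1]
    return cv2.projectPoints(p.reshape(1,1,3),np.zeros(3),np.zeros(3),K(c),np.array(c["D"],float))[0].ravel()
def st():
    s=env.get_state(); return s
E
python3 - <<'E'
from h import *
for n in ["scene","side","wrist"]:
    c=snap(n,n+"0"); print(n,c["fov_y"],c["D"],np.round(c["T"],3).tolist())
a=[cv2.imread(f"pics/{n}0.png") for n in ["scene","side"]]
print(env.get_state(), env.tip_extent)
E
```

```text
pics
scene 45.09893245910511 [-0.03709921  0.          0.          0.          0.        ] [[0.45, 0.557, -0.698, -0.29], [-0.893, 0.286, -0.347, -0.488], [0.007, 0.78, 0.626, 0.827], [0.0, 0.0, 0.0, 1.0]]
side 50.10312817579377 [-0.08738207  0.          0.          0.          0.        ] [[-0.46, -0.736, 0.497, 1.097], [0.888, -0.385, 0.252, 0.212], [0.006, 0.557, 0.831, 1.055], [0.0, 0.0, 0.0, 1.0]]
wrist 63.84095681880775 [-0.0409067  0.         0.         0.         0.       ] [[0.366, -0.896, -0.25, 0.148], [0.93, 0.352, 0.101, 0.56], [-0.002, -0.269, 0.963, 0.374], [0.0, 0.0, 0.0, 1.0]]
{'clock': 0.15, 'joint_pos': array([1.05436893e+00, 3.13812814e-01, 4.52631118e-02, 1.30360211e+00,
       3.93908226e-05, 1.43119070e+00]), 'qvel': array([-0.00032887, -0.00201764,  0.0048117 , -0.00020962,  0.00014727,
        0.00013739]), 'tau': array([ 9.37530167e-04, -4.81065166e+01,  2.98815036e+01,  1.38909012e-02,
       -1.85057470e-04,  4.40522626e-06]), 'tcp_pos': array([0.21140501, 0.53434452, 0.24163176]), 'orientation': array([-2.36990535e-04,  1.87298107e-01,  9.82302886e-01, -6.35261324e-04]), 'wrist_force': array([ 0.34956989, -0.17742197, -0.13825689]), 'ft_torque': array([0.00581382, 0.03908925, 0.03210007]), 'grip_force': 0.0, 'finger_gap': 0.08543422994786791} 0.011
```

View pics/scene0.png

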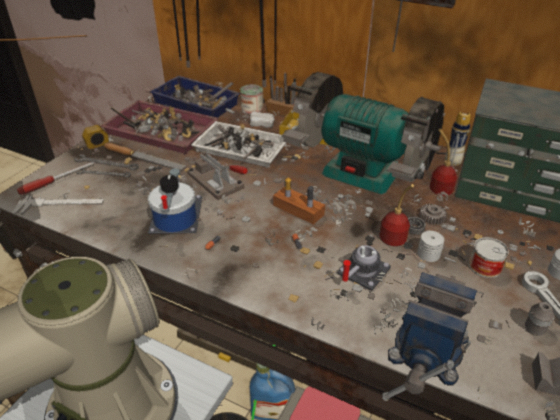

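View pics/side0.png

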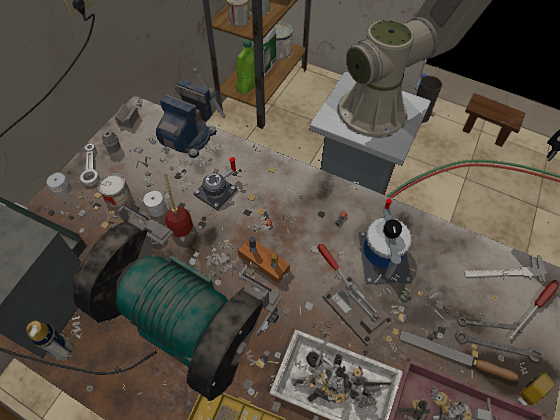

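```bash
python3 - <<'E'
from h import *
a=cv2.imread("pics/scene0.png")[165:295,140:400]; b=cv2.imread("pics/side0.png")[145:275,190:450]
a=cv2.resize(a,None,fx=3,fy=3,interpolation=cv2.INTER_CUBIC)[:, :780];b=cv2.resize(b,None,fx=3,fy=3,interpolation=cv2.INTER_CUBIC)
o=np.vstack([a,b]); o=cv2.resize(o,(600,600)); 
cv2.imwrite("pics/a1.png",a);
o=np.vstack([a[:, :],b]); print(o.shape)
cv2.imwrite("pics/crop1.png",cv2.resize(o,(600,600)))
E
```

```text
(780, 780, 3)
```

View pics/crop1.png

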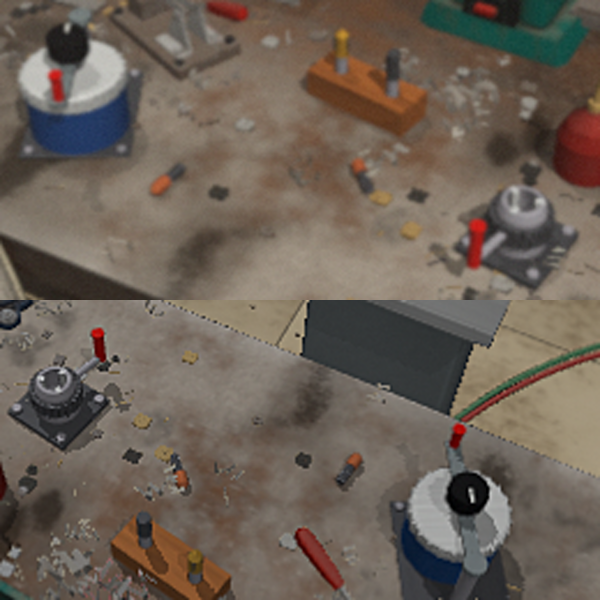

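```bash
python3 - <<'E'
from h import *
s,d=load("scene0"),load("side0")
def blob(c,lo,hi,win,pick=None):
    x0,x1,y0,y1=win; hsv=cv2.cvtColor(c["img"],cv2.COLOR_RGB2HSV)[y0:y1,x0:x1]
    m=cv2.inRange(hsv,np.array(lo),np.array(hi))
    n,l,stt,cen=cv2.connectedComponentsWithStats(m)
    i=1+np.argmax(stt[1:,4]); return cen[i]+[x0,y0],stt[i].tolist()
red=([0,200,100],[8,255,255]); red2=([170,200,100],[180,255,255])
def both(nm,lo,hi,w1,w2):
    a,sa=blob(s,lo,hi,w1);b,sb=blob(d,lo,hi,w2);x,e=tri([(s,a),(d,b)])
    print(nm,a.round(1),sa[2:],b.round(1),sb[2:],x.round(4),np.round(e,4))
both("swingpin",[0,190,90],[6,255,255],(155,175,192,212),(380,400,195,212))
both("knob",[0,0,0],[180,255,50],(155,185,170,200),(375,410,215,245))
both("leverpin",[0,190,90],[6,255,255],(338,358,255,285),(225,242,150,175))
both("worn_a",[3,120,90],[16,255,255],(200,225,230,255),(330,355,205,225))
both("worn_b",[3,120,90],[16,255,255],(288,304,230,246),(255,275,215,232))
both("new",[17,120,70],[30,255,255],(280,296,175,195),(262,285,250,272))
# hand points
def h(nm,a,b):
    a=np.array(a)/2.3077+[140,165]; b=(np.array(b)-[0,300])/2.3077+[190,145]
    x,e=tri([(s,a),(d,b)]);print(nm,a.round(1),b.round(1),x.round(4),np.round(e,4))
h("chuckmouth",(524,204),(54,382)); h("plainTop",(393,52),(145,517)); h("newTop",(342,33),(195,553))
h("leverTop",(478,224),(97,332)); h("leverbot",(475,266),(101,358));h("knobtop",(68,34),(468,490))
h("wa head",(161,185),(354,460)); h("wa shank",(178,172),(343,481)); h("wb head",(358,167),(182,480)); h("wb shank",(367,187),(176,458))
E
```

```text
swingpin [164.2 201.3] [5, 12, 35] [388.3 202.5] [6, 10, 27] [0.4066 0.1741 0.1145] [0.0005 0.0005]
knob [168.8 184. ] [18, 17, 234] [392.  228.7] [19, 20, 259] [0.4715 0.2093 0.1098] [0.0007 0.0007]
leverpin [346.  269.3] [8, 21, 96] [232.5 162.7] [5, 15, 39] [ 0.4438 -0.2652  0.0623] [0.0007 0.0007]
worn_a [209.3 244.7] [9, 8, 52] [343.3 213.8] [7, 7, 26] [0.4226 0.0716 0.0087] [0.0001 0.0001]
worn_b [294.7 236.5] [7, 6, 30] [268.1 221.8] [6, 7, 30] [ 0.5414 -0.0986  0.0102] [0.0014 0.0014]
new [287.6 183.4] [6, 12, 66] [274.6 257.4] [7, 11, 47] [ 0.656  -0.0199  0.0695] [0.0003 0.0003]
chuckmouth [367.1 253.4] [213.4 180.5] [ 0.518  -0.2851  0.0542] [0.0008 0.0008]
plainTop [310.3 187.5] [252.8 239. ] [ 0.6443 -0.0876  0.0866] [0.0007 0.0007]
newTop [288.2 179.3] [274.5 254.6] [ 0.6558 -0.021   0.0828] [0.0003 0.0003]
leverTop [347.1 262.1] [232.  158.9] [ 0.4457 -0.2646  0.0818] [0. 0.]
leverbot [345.8 280.3] [233.8 170.1] [ 0.4442 -0.2657  0.0286] [0.0011 0.0011]
knobtop [169.5 179.7] [392.8 227.3] [0.4749 0.2091 0.1207] [0.0002 0.0002]
wa head [209.8 245.2] [343.4 214.3] [0.4232 0.0716 0.0069] [0.0008 0.0008]
wa shank [217.1 239.5] [338.6 223.4] [0.4531 0.0707 0.0014] [0.0009 0.0009]
wb head [295.1 237.4] [268.9 223. ] [ 0.5424 -0.0976  0.006 ] [0.0001 0.0001]
wb shank [299. 246.] [266.3 213.5] [ 0.5187 -0.119   0.0059] [0.0006 0.0006]
```

```bash
cat >> h.py <<'E'
def to(x,y,z,yaw=None):
    "print tool-frame shift to a target; yaw = direction of tool y, deg, mod 180"
    s=env.get_state(); w,a,b,c=s["orientation"]
    from scipy.spatial.transform import Rotation as R
    M=R.from_quat([a,b,c,w]).as_matrix(); d=M.T@(np.array([x,y,z])-s["tcp_pos"])
    yy=np.degrees(np.arctan2(M[1,1],M[0,1]))
    t=None if yaw is None else -((yaw-yy+90)%180-90)
    print("shift",d.round(4),"turn",t,"yawnow",yy.round(2),"tcp",s["tcp_pos"].round(4),"q",s["joint_pos"].round(2),"gap",round(s["finger_gap"],4),"F",s["wrist_force"].round(1),"grip",round(s["grip_force"],1),"t",round(s["clock"],1))
E
python3 -m jog '[[-1,-0.03,-0.0172,0,0],[-1,-0.03,-0.0172,0,0],[-1,-0.03,-0.0172,0,0],[-1,-0.03,-0.0172,0,0],[-1,-0.03,-0.0172,0,0]]' 60
python3 -m jog '[[-1,-0.03,-0.0172,0,0],[-1,-0.03,-0.0172,0,0],[-1,-0.03,-0.0172,0,0],[-1,-0.03,-0.0172,0,0],[-1,-0.03,-0.0172,0,0]]'
python3 -m jog '[[-1,-0.03,-0.0172,0,0],[-1,-0.03,-0.0172,0,0],[-1,0,0,0,0],[-1,0,0,0,0]]'
python3 - <<'E'
from h import *
to(.4715,.2093,.15,208.3-90)
c=snap("wrist","w1"); print(proj(c,(.4715,.2093,.125)),proj(c,(.4066,.1741,.128)))
E
```

```text
clock: 0.57
tcp_pos: [0.3199, 0.3982, 0.242]
orientation: [-0.0, 0.187, 0.982, -0.0]
wrist_force: [0.1, -0.2, 0.6]
finger_gap: 0.0856
grip_force: 0.0
clock: 0.98
tcp_pos: [0.4279, 0.2628, 0.2422]
orientation: [-0.0, 0.187, 0.982, 0.0]
wrist_force: [0.7, 0.1, -0.3]
finger_gap: 0.0854
grip_force: 0.0
clock: 1.32
tcp_pos: [0.4712, 0.2088, 0.2418]
orientation: [-0.0, 0.189, 0.982, -0.0]
wrist_force: [-0.9, -0.4, -0.6]
finger_gap: 0.0859
grip_force: 0.0
shift [-0.0001  0.0006  0.0918] turn -50.10911763140692 yawnow 68.19 tcp [0.4712 0.2088 0.2418] q [ 0.26  0.2  -0.11  1.27  0.    0.64] gap 0.0859 F [-0.9 -0.4 -0.6] grip 0.0 t 1.3
[275.13583618 213.39939325] [196.64974537 151.38086652]
```

View pics/w1.png

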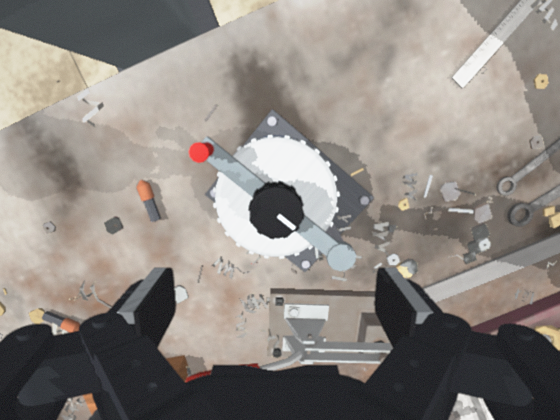

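```bash

python3 -m jog '[[-1,0,0,0.006,7],[-1,0,0,0.006,7],[-1,0,0,0.006,7],[-1,0,0,0.006,7],[-1,0,0,0.006,7]]' >/dev/null
python3 -m jog '[[-1,0,0,0.006,7],[-1,0,0,0.006,7],[-1,0,0,0.006,7],[-1,0,0,0.006,7],[-1,0,0,0.006,7]]'>/dev/null
python3 -m jog '[[-1,0,0,0.006,7],[-1,0,0,0.006,7],[-1,0,0,0.006,7],[-1,0,0,0.006,7],[-1,0,0,0,0]]'
python3 -c "
from h import *
to(.4715,.2093,.112,149.3)"
```

```text
clock: 2.62
tcp_pos: [0.4685, 0.2114, 0.1572]
orientation: [-0.0, 0.864, 0.503, -0.001]
wrist_force: [-0.6, 0.6, -0.3]
finger_gap: 0.0853
grip_force: 0.0
shift [-0.0003  0.0038  0.0452] turn 1.0768918723105116 yawnow -29.62 tcp [0.4685 0.2114 0.1572] q [ 0.27  0.24 -0.27  1.07  0.    2.36] gap 0.0853 F [-0.6  0.6 -0.3] grip 0.0 t 2.6
```

```bash

python3 -m jog '[[-1,0,0.0038,0.012,0],[-1,0,0,0.012,0],[-1,0,0,0.012,0],[-1,0,0,0.0092,0],[-1,0,0,0,0]]' >/dev/null
python3 -m jog '[[0.2,0,0,0,0],[1,0,0,0,0],[1,0,0,0,0],[1,0,0,0,0],[1,0,0,0,0]]' 60
python3 -m jog '[[1,0,0,0,0],[1,0,0,0,0],[1,0,0,0,0],[1,0,0,0,0]]' 60
python3 -c "
from h import *
to(.4715,.2093,.112,149.3)"
```

```text
clock: 3.45
tcp_pos: [0.4728, 0.2096, 0.1145]
orientation: [-0.001, 0.864, 0.504, 0.0]
wrist_force: [-7.2, 3.6, 8.1]
finger_gap: 0.0402
grip_force: 59.3
clock: 3.78
tcp_pos: [0.4727, 0.2096, 0.1146]
orientation: [-0.001, 0.864, 0.504, 0.0]
wrist_force: [-7.1, 3.8, 7.9]
finger_gap: 0.0401
grip_force: 59.3
shift [-0.0009 -0.0009  0.0026] turn 1.1852820745964436 yawnow -29.51 tcp [0.4727 0.2096 0.1146] q [ 0.26  0.28 -0.33  0.96  0.    2.35] gap 0.0401 F [-7.1  3.8  7.9] grip 59.3 t 3.8
```

```bash

python3 -m jog '[[1,0,-0.001,-0.003,0],[1,0,0,0,0],[1,0,0,0,0]]' 
python3 -m jog '[[1,0,0,-0.0004,-7],[1,0,0,-0.0004,-7],[1,0,0,-0.0004,-7],[1,0,0,-0.0004,-7],[1,0,0,-0.0004,-7]]' 
python3 -m jog '[[1,0,0,-0.0004,-7],[1,0,0,-0.0004,-7],[1,0,0,-0.0004,-7],[1,0,0,-0.0004,-7],[1,0,0,-0.0004,-7]]' 
python3 -m jog '[[1,0,0,-0.0004,-7],[1,0,0,-0.0004,-7],[1,0,0,-0.0004,-7],[1,0,0,-0.0004,-7],[1,0,0,-0.0004,-7]]' 
python3 -m jog '[[1,0,0,-0.0004,-7],[1,0,0,-0.0004,-7],[1,0,0,-0.0004,-7],[1,0,0,-0.0004,-7],[1,0,0,-0.0004,-7]]' 
python3 -m jog '[[1,0,0,-0.0004,-7],[1,0,0,0,-4],[1,0,0,0,0]]' 
python3 -c "
from h import *
to(.4715,.2093,.112,149.3);print(env.get_state()['ft_torque'])
snap('wrist','w2')"
```

```text
clock: 4.03
tcp_pos: [0.4722, 0.2094, 0.1153]
orientation: [-0.001, 0.864, 0.503, -0.0]
wrist_force: [-0.8, 4.5, -9.3]
finger_gap: 0.04
grip_force: 65.4
clock: 4.45
tcp_pos: [0.4722, 0.2096, 0.1172]
orientation: [-0.001, 0.671, 0.742, -0.0]
wrist_force: [-1.2, 5.9, -11.1]
finger_gap: 0.0398
grip_force: 65.2
clock: 4.87
tcp_pos: [0.4719, 0.2098, 0.119]
orientation: [-0.002, 0.416, 0.909, 0.0]
wrist_force: [-1.7, 5.7, -12.2]
finger_gap: 0.0399
grip_force: 65.1
clock: 5.28
tcp_pos: [0.4714, 0.2097, 0.1209]
orientation: [-0.002, 0.124, 0.992, 0.001]
wrist_force: [-1.2, 4.9, -10.6]
finger_gap: 0.0402
grip_force: 65.1
clock: 5.7
tcp_pos: [0.4712, 0.2093, 0.1227]
orientation: [-0.002, -0.18, 0.984, 0.001]
wrist_force: [-1.6, 4.4, -11.6]
finger_gap: 0.0401
grip_force: 65.2
clock: 5.95
tcp_pos: [0.4722, 0.2095, 0.1234]
orientation: [-0.001, -0.272, 0.962, 0.001]
wrist_force: [0.9, 4.6, -14.4]
finger_gap: 0.0403
grip_force: 64.5
shift [0.0007 0.0002 0.0114] turn -27.74793672151293 yawnow 121.55 tcp [0.4722 0.2095 0.1234] q [ 0.26  0.27 -0.31  0.99  0.   -0.29] gap 0.0403 F [  0.9   4.6 -14.4] grip 64.5 t 6.0
[ 1.14388603 -0.22824826  0.08006089]
```

View pics/w2.png

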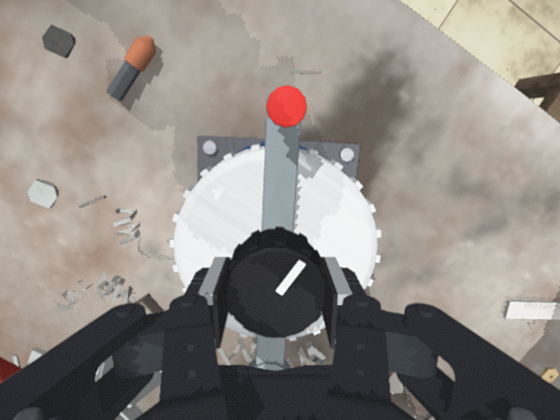

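```bash

python3 -m jog '[[-1,0,0,0.002,0],[-1,0,0,0,0],[-1,0,0,0,0],[-1,0,0,0,0],[-1,0,0,0,0]]' >/dev/null
python3 -m jog '[[-1,0,0,-0.012,0],[-1,0,0,-0.015,0],[-1,0,0,-0.015,0],[-1,0,0,0,0]]' 
python3 -c "
from h import *
print(onz(load('w2'),(287,105),.128))
to(.4066,.1741,.110,118.3)"
```

```text
clock: 6.75
tcp_pos: [0.4748, 0.2093, 0.1677]
orientation: [0.003, -0.271, 0.963, -0.0]
wrist_force: [0.3, 0.1, 0.3]
finger_gap: 0.0854
grip_force: 0.0
[0.40696486 0.17497992 0.128     ]
shift [0.0769 0.0056 0.0573] turn 3.0977240299785223 yawnow 121.4 tcp [0.4748 0.2093 0.1677] q [ 0.26  0.24 -0.24  1.09 -0.   -0.29] gap 0.0854 F [0.3 0.1 0.3] grip 0.0 t 6.8
```

```bash

python3 -m jog '[[-1,0.0255,0.0019,0,1],[-1,0.0255,0.0019,0,1],[-1,0.0255,0.0019,0,1],[-1,0,0,0.015,0],[-1,0,0,0.015,0]]' >/dev/null
python3 -m jog '[[-1,0,0,0.012,0],[-1,0,0,0.012,0],[-1,0,0,0,0],[-1,0,0,0,0]]' 
python3 -c "
from h import *
to(.407,.1746,.113,118.3)"
python3 -m jog '[[1,0,0,0,0],[1,0,0,0,0],[1,0,0,0,0],[1,0,0,0,0],[1,0,0,0,0]]' 30
python3 -m jog '[[1,0,0,0,0],[1,0,0,0,0],[1,0,0,0,0],[1,0,0,0,0],[1,0,0,0,0]]' 30
python3 -c "
from h import *
to(.407,.1746,.113,118.3)"
```

```text
clock: 7.5
tcp_pos: [0.4033, 0.1749, 0.11]
orientation: [-0.001, -0.245, 0.969, -0.0]
wrist_force: [-0.0, 1.1, -0.0]
finger_gap: 0.0854
grip_force: 0.0
shift [-0.0031 -0.002  -0.003 ] turn 0.10116123424199941 yawnow 118.4 tcp [0.4033 0.1749 0.11  ] q [ 0.23  0.15 -0.51  0.91 -0.   -0.27] gap 0.0854 F [-0.   1.1 -0. ] grip 0.0 t 7.5
clock: 7.92
tcp_pos: [0.4043, 0.1752, 0.1109]
orientation: [0.0, -0.245, 0.969, 0.0]
wrist_force: [0.2, -0.5, -0.8]
finger_gap: 0.0257
grip_force: 0.0
clock: 8.33
tcp_pos: [0.4042, 0.1752, 0.1108]
orientation: [0.0, -0.245, 0.969, 0.0]
wrist_force: [0.2, -1.1, 4.1]
finger_gap: 0.0122
grip_force: 29.2
shift [-0.0022 -0.0019 -0.0022] turn 0.1116782920533268 yawnow 118.41 tcp [0.4042 0.1752 0.1108] q [ 0.23  0.14 -0.51  0.91  0.   -0.27] gap 0.0122 F [ 0.2 -1.1  4.1] grip 29.2 t 8.3
```

```bash

python3 -m jog '[[1,0,0,-0.001,2.5],[1,0,0.0129,0,5],[1,0,0.0129,0,5],[1,0,0.0129,0,5],[1,0,0.0129,0,5]]'
python3 -m jog '[[1,0,0.0129,0,5],[1,0,0.0129,0,5],[1,0,0.0129,0,5],[1,0,0.0129,0,5],[1,0,0.0129,0,5]]'
python3 -m jog '[[1,0,0.0129,0,5],[1,0,0.0129,0,5],[1,0,0.0129,0,5],[1,0,0.0129,0,5],[1,0,0.0129,0,5]]'
python3 -m jog '[[1,0,0.0129,0,5],[1,0,0.0129,0,5],[1,0,0.0129,0,5],[1,0,0.0129,0,5],[1,0,0.0129,0,5]]'
python3 -m jog '[[1,0,0,0,0],[1,0,0,0,0]]'
python3 -c "
from h import *
to(.4788,.3806,.113);c=snap('scene','s2')
p=env.get_state()['tcp_pos']-[.5373,.2447,0];print(208.3-np.degrees(np.arctan2(p[1],p[0])),np.hypot(*p[:2]))"
```

```text
clock: 8.75
tcp_pos: [0.3882, 0.2245, 0.111]
orientation: [0.0, -0.049, 0.999, 0.0]
wrist_force: [5.3, 0.8, -7.4]
finger_gap: 0.0127
grip_force: 29.4
clock: 9.17
tcp_pos: [0.3929, 0.2883, 0.1109]
orientation: [0.001, 0.168, 0.986, -0.0]
wrist_force: [4.9, -0.0, -4.7]
finger_gap: 0.0122
grip_force: 29.5
clock: 9.58
tcp_pos: [0.4236, 0.3442, 0.1109]
orientation: [-0.0, 0.377, 0.926, -0.0]
wrist_force: [1.0, -1.3, 0.6]
finger_gap: 0.0125
grip_force: 29.6
clock: 10.0
tcp_pos: [0.4751, 0.3827, 0.1109]
orientation: [-0.001, 0.568, 0.823, 0.0]
wrist_force: [-0.3, 3.6, -1.0]
finger_gap: 0.0126
grip_force: 29.6
clock: 10.17
tcp_pos: [0.4758, 0.3829, 0.1109]
orientation: [-0.001, 0.566, 0.824, 0.001]
wrist_force: [-1.0, 5.2, -0.7]
finger_gap: 0.0126
grip_force: 29.7
shift [-0.0032  0.002  -0.0021] turn None yawnow 20.99 tcp [0.4758 0.3829 0.1109] q [ 0.55  0.45 -0.09  1.04  0.    1.75] gap 0.0126 F [-1.   5.2 -0.7] grip 29.7 t 10.2
94.14523924512383 0.1513347431008015
```

```bash

python3 -m jog '[[-1,0,0,0,0],[-1,0,0,0,0],[-1,0,0,0,0],[-1,0,0,0,0],[-1,0,0,0,0]]' >/dev/null
python3 -m jog '[[-1,0,0,-0.01,0],[-1,0,0,-0.03,0],[-1,0,0,-0.03,0],[-1,0,0,-0.03,0],[-1,0,0,0,0]]' 
python3 - <<'E'
from h import *
c=load('w2')
print(onz(c,(153,42),.0075),onz(c,(140,54),.0075),onz(c,(116,93),.0075))
to(.4226,.0716,.2,90)
E
```

```text
clock: 11.05
tcp_pos: [0.4779, 0.3828, 0.2193]
orientation: [0.002, 0.567, 0.824, 0.005]
wrist_force: [1.3, 0.8, 1.9]
finger_gap: 0.0852
grip_force: 0.0
[0.41251808 0.07657715 0.0075    ] [0.42390874 0.07232957 0.0075    ] [0.45559615 0.06901156 0.0075    ]
shift [-0.2709 -0.163   0.017 ] turn -69.08918200754636 yawnow 20.91 tcp [0.4779 0.3828 0.2193] q [0.54 0.38 0.09 1.27 0.   1.75] gap 0.0852 F [1.3 0.8 1.9] grip 0.0 t 11.1
```

View pics/s2.png

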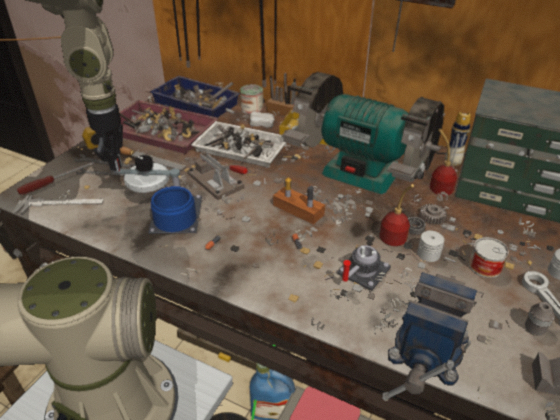

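```bash

python3 -m jog '[[-1,-0.0339,-0.0204,0,0],[-1,-0.0339,-0.0204,0,0],[-1,-0.0339,-0.0204,0,0],[-1,-0.0339,-0.0204,0,0],[-1,-0.0339,-0.0204,0,0]]' >/dev/null
python3 -m jog '[[-1,-0.0339,-0.0204,0,0],[-1,-0.0339,-0.0204,0,0],[-1,-0.0339,-0.0204,0,0],[-1,0,0,0,-6.8],[-1,0,0,0,-6.8]]' >/dev/null
python3 -m jog '[[-1,0,0,0,-6.8],[-1,0,0,0,-6.8],[-1,0,0,0,-6.8],[-1,0,0,0,-6.8],[-1,0,0,0,-6.8]]' >/dev/null
python3 -m jog '[[-1,0,0,0,-6.8],[-1,0,0,0,-6.8],[-1,0,0,0,0],[-1,0,0,0,0]]' >/dev/null
python3 - <<'E'
from h import *
c=snap('wrist','w3')
to(.4226,.0716,.016,82); print(proj(c,(.4226,.0716,.0075)))
hsv=cv2.cvtColor(c["img"],cv2.COLOR_RGB2HSV); m=cv2.inRange(hsv,np.array([3,130,90]),np.array([14,255,255]))
n,l,s_,ce=cv2.connectedComponentsWithStats(m)
for i in range(1,n):
    if s_[i,4]>60: print(ce[i].round(1),s_[i].tolist(),onz(c,ce[i],.0075).round(4))
E
```

```text
shift [-0.0024  0.0024  0.1959] turn -0.07985105932877445 yawnow 81.92 tcp [0.4197 0.0695 0.2119] q [-0.03  0.04 -0.37  1.17  0.    0.12] gap 0.085 F [ 1.1 -0.1  0. ] grip 0.0 t 12.7
[276.7880181  192.55695008]
[278.2 191.7] [272, 182, 13, 21, 155] [0.4219 0.0731 0.0075]
[192.5 371. ] [182, 367, 23, 10, 86] [ 0.6259 -0.0594  0.0075]
```

View pics/w3.png

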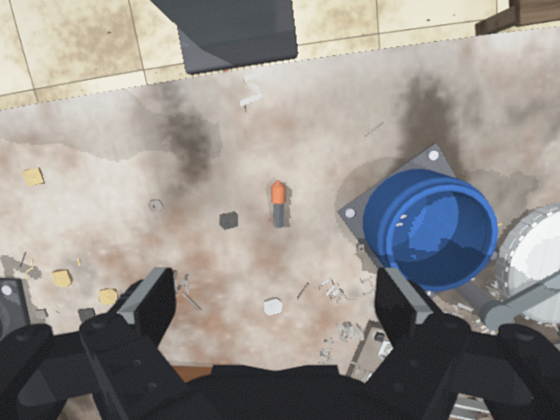

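```bash

python3 -m jog '[[-1,-0.0018,0.003,0.035,0],[-1,0,0,0.035,0],[-1,0,0,0.035,0],[-1,0,0,0.035,0],[-1,0,0,0.03,0]]' >/dev/null
python3 -m jog '[[-1,0,0,0.015,0],[-1,0,0,0.010,0],[-1,0,0,0,0],[-1,0,0,0,0]]' 
python3 -c "
from h import *
to(.422,.0724,.0155,82)"
python3 -m jog '[[1,0,0,0,0],[1,0,0,0,0],[1,0,0,0,0],[1,0,0,0,0],[1,0,0,0,0]]' 35
python3 -m jog '[[1,0,0,0,0],[1,0,0,0,0],[1,0,0,0,0],[1,0,0,0,0]]' 
python3 -c "
from h import *
to(.422,.0724,.0155,82)"
```

```text
clock: 13.43
tcp_pos: [0.4215, 0.0723, 0.0164]
orientation: [-0.001, 0.07, 0.998, 0.0]
wrist_force: [0.5, 0.2, 0.6]
finger_gap: 0.0857
grip_force: 0.0
shift [-0.0005  0.0001  0.0009] turn 0.01879216460032751 yawnow 82.02 tcp [0.4215 0.0723 0.0164] q [-0.02  0.25 -0.67  0.66  0.    0.12] gap 0.0857 F [0.5 0.2 0.6] grip 0.0 t 13.4
clock: 13.85
tcp_pos: [0.4223, 0.0723, 0.017]
orientation: [0.001, 0.069, 0.998, 0.0]
wrist_force: [-0.4, 0.1, -0.1]
finger_gap: 0.0257
grip_force: 0.0
clock: 14.18
tcp_pos: [0.4221, 0.0723, 0.017]
orientation: [0.0, 0.069, 0.998, 0.0]
wrist_force: [-2.1, 0.8, 5.4]
finger_gap: 0.0137
grip_force: 35.7
shift [0.0001 0.     0.0015] turn 0.10836432214716751 yawnow 82.11 tcp [0.4221 0.0723 0.017 ] q [-0.02  0.24 -0.67  0.66  0.    0.12] gap 0.0137 F [-2.1  0.8  5.4] grip 35.7 t 14.2
```

```bash

python3 -m jog '[[1,0,0,-0.02,0],[1,0,0,-0.035,0],[1,0,0,-0.035,0],[1,0,0,-0.035,0],[1,0,0,-0.02,0]]' >/dev/null
python3 -m jog '[[1,0,0,0,0]]' 
python3 -c "
from h import *
to(.4655,.2093,.06)"
```

```text
clock: 14.68
tcp_pos: [0.4248, 0.0723, 0.166]
orientation: [0.004, 0.069, 0.998, 0.0]
wrist_force: [0.1, 0.5, -0.6]
finger_gap: 0.0138
grip_force: 35.0
shift [-0.0206  0.1412  0.1063] turn None yawnow 82.11 tcp [0.4248 0.0723 0.166 ] q [-0.02  0.07 -0.45  1.04  0.    0.12] gap 0.0138 F [ 0.1  0.5 -0.6] grip 35.0 t 14.7
```

```bash

python3 -m jog '[[1,-0.004,0.0282,0,0],[1,-0.004,0.0282,0,0],[1,-0.004,0.0282,0,0],[1,-0.004,0.0282,0,0],[1,-0.004,0.0282,0,0]]' >/dev/null
python3 -m jog '[[1,0,0,0,0],[1,0,0,0.025,0],[1,0,0,0.03,0],[1,0,0,0.025,0],[1,0,0,0.025,0]]' 
python3 -m jog '[[1,0,0,0,0],[0.4,0,0,0,0],[0.4,0,0,0,0],[0.4,0,0,0,0],[0.4,0,0,0,0]]' 
python3 -c "
from h import *
to(.4655,.2093,.06)"
python3 -m jog '[[0.4,0,0,-0.02,0],[0.4,0,0,-0.035,0],[0.4,0,0,-0.035,0],[0.4,0,0,-0.035,0],[0.4,0,0,-0.01,0]]'
python3 - <<'E'
from h import *
c=snap('wrist','w4'); s=snap('side','d4'); snap('scene','s4')
w=cv2.imread("pics/w4.png"); b=cv2.imread("pics/d4.png")[145:275,190:450]; b=cv2.resize(b,(560,280),interpolation=cv2.INTER_CUBIC)
a=cv2.resize(w,(427,320)); o=np.zeros((600,560,3),np.uint8); o[:320,:427]=a; o[320:]=b; cv2.imwrite("pics/v4.png",o)
E
```

```text
clock: 15.52
tcp_pos: [0.4598, 0.2087, 0.0542]
orientation: [-0.001, 0.069, 0.998, -0.0]
wrist_force: [-0.3, 0.2, -0.7]
finger_gap: 0.0142
grip_force: 35.0
clock: 15.93
tcp_pos: [0.4624, 0.2095, 0.0582]
orientation: [0.002, 0.069, 0.998, 0.001]
wrist_force: [-0.5, 0.3, -0.1]
finger_gap: 0.0257
grip_force: 0.0
shift [-0.0031  0.0002 -0.0018] turn None yawnow 82.1 tcp [0.4624 0.2095 0.0582] q [ 0.27  0.32 -0.43  0.82  0.    0.4 ] gap 0.0257 F [-0.5  0.3 -0.1] grip 0.0 t 15.9
clock: 16.35
tcp_pos: [0.4639, 0.2101, 0.1984]
orientation: [0.005, 0.069, 0.998, 0.002]
wrist_force: [2.0, 1.1, 0.2]
finger_gap: 0.0257
grip_force: 0.0
```

View pics/v4.png

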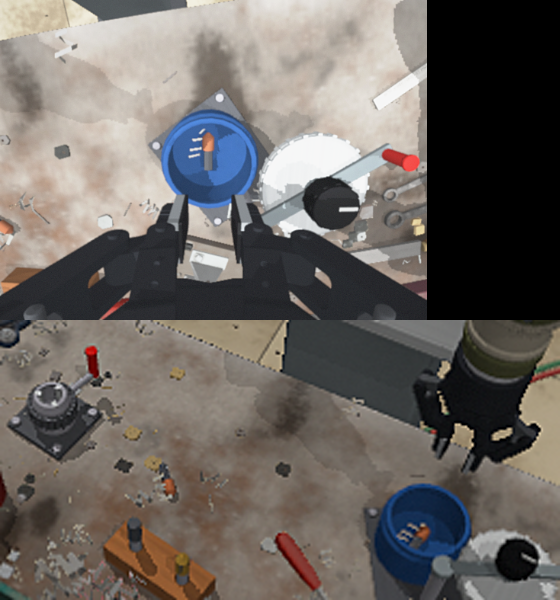

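```bash

python3 -m jog '[[-1,-0.015,-0.039,0,0],[-1,-0.015,-0.039,0,0],[-1,-0.015,-0.039,0,0],[-1,-0.015,-0.039,0,0],[-1,-0.015,-0.039,0,0]]' >/dev/null
python3 -m jog '[[-1,-0.015,-0.039,0,0],[-1,-0.015,-0.039,0,0],[-1,-0.01,-0.03,0,0],[-1,0,0,0,-7],[-1,0,0,0,-7]]' >/dev/null
python3 -m jog '[[-1,0,0,0,-7],[-1,0,0,0,-7],[-1,0,0,0,-7],[-1,0,0,0,-7],[-1,0,0,0,-7]]' >/dev/null
python3 -m jog '[[-1,0,0,0,-1],[-1,0,0,0,0],[-1,0,0,0,0]]' >/dev/null
cat >> h.py <<'E'
def copper(c,lo=[3,130,90],hi=[14,255,255],amin=40):
    hsv=cv2.cvtColor(c["img"],cv2.COLOR_RGB2HSV); m=cv2.inRange(hsv,np.array(lo),np.array(hi))
    n,l,s_,ce=cv2.connectedComponentsWithStats(m)
    for i in range(1,n):
        if s_[i,4]>amin: print(ce[i].round(1),s_[i].tolist(),onz(c,ce[i],.0075).round(4))
E
python3 - <<'E'
from h import *
c=snap('wrist','w5')
to(.5414,-.0986,.016,132); print(proj(c,(.5414,-.0986,.0075)))
copper(c)
E
```

```text
shift [-0.0113 -0.0007  0.1747] turn -0.025412021240526883 yawnow 131.97 tcp [ 0.5327 -0.1057  0.1907] q [-0.34  0.27 -0.14  1.16  0.   -1.08] gap 0.0854 F [ 0.8  0.4 -0.5] grip 0.0 t 18.1
[273.3778905  206.31789254]
[274.6 207.9] [267, 199, 14, 20, 178] [ 0.5418 -0.0967  0.0075]
[226.9 311.4] [175, 255, 117, 114, 3968] [ 0.6595 -0.0585  0.0075]
```

View pics/w5.png

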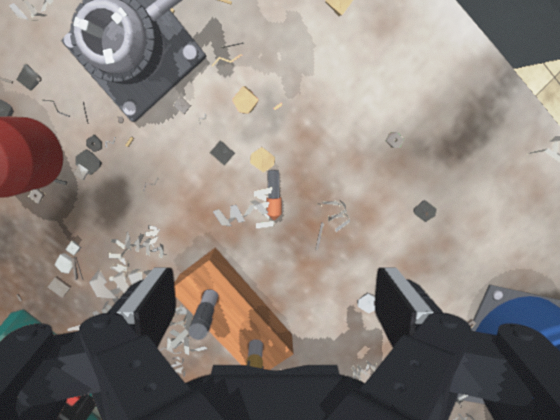

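```bash

python3 -m jog '[[-1,-0.0125,0.0005,0.03,0],[-1,0,0,0.035,0],[-1,0,0,0.035,0],[-1,0,0,0.035,0],[-1,0,0,0.022,0]]' >/dev/null
python3 -m jog '[[-1,0,0,0.012,0],[-1,0,0,0.006,0],[-1,0,0,0,0],[-1,0,0,0,0]]' 
python3 -c "
from h import *
to(.5416,-.0970,.016,132)"
python3 -m jog '[[1,0,0,0,0],[1,0,0,0,0],[1,0,0,0,0],[1,0,0,0,0],[1,0,0,0,0]]' 35
python3 -m jog '[[1,0,0,0,0],[1,0,0,0,0],[1,0,0,0,0],[1,0,0,0,0]]' 
python3 -m jog '[[1,0,0,-0.02,0],[1,0,0,-0.035,0],[1,0,0,-0.035,0],[1,0,0,-0.035,0],[1,0,0,-0.03,0]]'
python3 -c "
from h import *
to(.4658,.2036,.06)"
```

```text
clock: 18.8
tcp_pos: [0.5424, -0.0972, 0.0169]
orientation: [0.0, -0.359, 0.933, -0.0]
wrist_force: [-0.5, 0.5, 0.6]
finger_gap: 0.0853
grip_force: 0.0
shift [0.0005 0.0007 0.0009] turn 0.0684946262602466 yawnow 132.07 tcp [ 0.5424 -0.0972  0.0169] q [-0.32  0.44 -0.36  0.77  0.   -1.06] gap 0.0853 F [-0.5  0.5  0.6] grip 0.0 t 18.8
clock: 19.22
tcp_pos: [0.5424, -0.0972, 0.017]
orientation: [0.0, -0.359, 0.933, -0.0]
wrist_force: [-0.3, -0.5, -0.0]
finger_gap: 0.0249
grip_force: 0.0
clock: 19.55
tcp_pos: [0.5423, -0.0972, 0.017]
orientation: [0.0, -0.359, 0.933, -0.0]
wrist_force: [-1.4, 0.6, 5.0]
finger_gap: 0.0138
grip_force: 35.8
clock: 19.97
tcp_pos: [0.5421, -0.0971, 0.1734]
orientation: [0.0, -0.359, 0.933, -0.0]
wrist_force: [0.8, 0.0, -0.9]
finger_gap: 0.0136
grip_force: 35.1
shift [-0.145   0.2743  0.1133] turn None yawnow 132.11 tcp [ 0.5421 -0.0971  0.1734] q [-0.32  0.3  -0.15  1.13  0.   -1.06] gap 0.0136 F [ 0.8  0.  -0.9] grip 35.1 t 20.0
```

```bash

python3 -m jog '[[1,-0.0201,0.0343,0,0],[1,-0.0201,0.0343,0,0],[1,-0.0201,0.0343,0,0],[1,-0.0201,0.0343,0,0],[1,-0.0201,0.0343,0,0]]' >/dev/null
python3 -m jog '[[1,-0.0201,0.0343,0,0],[1,-0.0201,0.0343,0,0],[1,-0.0201,0.0343,0,0],[1,0,0,0,0],[1,0,0,0,0]]'
python3 -m jog '[[1,0,0,0.03,0],[1,0,0,0.03,0],[1,0,0,0.03,0],[1,0,0,0.02,0],[1,0,0,0,0]]' 
python3 -m jog '[[1,0,0,0,0],[0.4,0,0,0,0],[0.4,0,0,0,0],[0.4,0,0,0,0],[0.4,0,0,0,0]]' 
python3 -m jog '[[0.4,0,0,-0.02,0],[0.4,0,0,-0.035,0],[0.4,0,0,-0.035,0],[0.4,0,0,-0.035,0],[0.4,0,0,-0.025,0]]'
python3 - <<'E'
from h import *
snap('wrist','w6'); d=snap('side','d6'); s=snap('scene','s6')
print("scene");copper(s,amin=12); print("side");copper(d,amin=12)
to(.656,-.0199,.15,170)
w=cv2.imread("pics/w6.png"); b=cv2.imread("pics/s6.png")[145:325,140:500]; b=cv2.resize(b,(560,280),interpolation=cv2.INTER_CUBIC)
a=cv2.resize(w,(427,320)); o=np.zeros((600,560,3),np.uint8); o[:320,:427]=a; o[320:]=b; cv2.imwrite("pics/v6.png",o)
E
```

```text
clock: 20.8
tcp_pos: [0.4763, 0.2162, 0.171]
orientation: [-0.0, -0.362, 0.932, -0.0]
wrist_force: [-0.2, -0.4, -0.8]
finger_gap: 0.0138
grip_force: 35.1
clock: 21.22
tcp_pos: [0.4742, 0.2117, 0.057]
orientation: [-0.004, -0.358, 0.934, 0.0]
wrist_force: [-1.6, -0.4, 0.0]
finger_gap: 0.0139
grip_force: 35.1
clock: 21.63
tcp_pos: [0.4784, 0.2145, 0.0629]
orientation: [0.001, -0.359, 0.933, -0.0]
wrist_force: [-0.1, 0.2, 0.3]
finger_gap: 0.0259
grip_force: 0.0
clock: 22.05
tcp_pos: [0.4782, 0.2146, 0.2156]
orientation: [0.002, -0.359, 0.933, -0.0]
wrist_force: [1.0, -0.8, 0.6]
finger_gap: 0.0255
grip_force: 0.0
scene
[245.4  11.4] [235, 5, 24, 17, 85] [1.9867 0.8901 0.0075]
[370.5  15.2] [367, 5, 8, 24, 47] [2.234  0.3015 0.0075]
[234.8  14.9] [232, 10, 6, 12, 18] [1.9132 0.9089 0.0075]
[228.   19.5] [222, 14, 12, 13, 48] [1.8379 0.9024 0.0075]
[213.9  19.4] [211, 16, 6, 8, 21] [1.807  0.9648 0.0075]
[362.8  28.1] [360, 24, 6, 9, 19] [2.0318 0.2692 0.0075]
[229.9  30.6] [227, 27, 7, 10, 23] [1.7057 0.8094 0.0075]
[473.8  31.8] [471, 27, 7, 12, 20] [ 2.2403 -0.2129  0.0075]
[206.4  32.1
[... 2284 characters left out ...]
6, 3, 13, 13] [ 0.0972 -0.4686  0.0075]
[109.4 197.3] [104, 196, 10, 5, 13] [ 0.6794 -0.5409  0.0075]
[380.6 235.7] [378, 234, 6, 4, 17] [0.4394 0.1882 0.0075]
[263.7 258.3] [238, 238, 52, 41, 717] [ 0.6437 -0.0587  0.0075]
[384.5 248.6] [382, 246, 6, 6, 25] [0.4717 0.211  0.0075]
[326.8 251.1] [325, 249, 5, 5, 14] [0.5488 0.078  0.0075]
[332.4 259.3] [326, 254, 13, 14, 24] [0.5641 0.1009 0.0075]
[542.2 296.9] [539, 290, 9, 16, 27] [0.4171 0.6245 0.0075]
[256.  331.4] [254, 327, 6, 10, 14] [0.8222 0.017  0.0075]
shift [ 0.0267 -0.2926  0.0655] turn -37.87276631474816 yawnow 132.13 tcp [0.4791 0.2149 0.2148] q [ 0.27  0.22 -0.14  1.2   0.   -0.47] gap 0.0258 F [ 0.7 -0.3 -1.3] grip 0.0 t 22.2
```

View pics/v6.png

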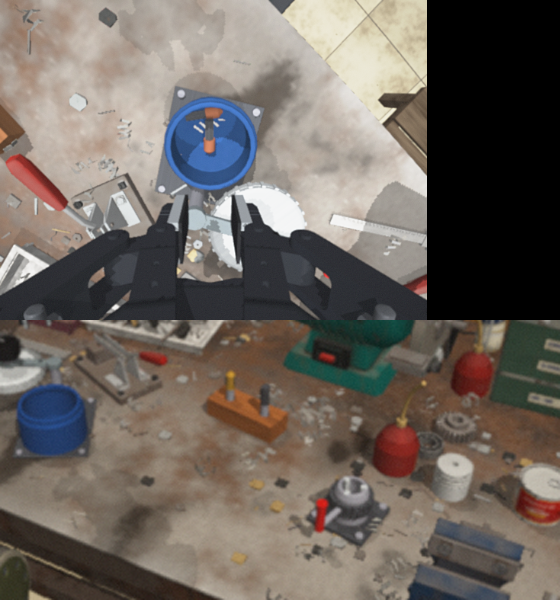

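```bash

python3 -m jog '[[-1,0.0033,-0.0366,0,0],[-1,0.0033,-0.0366,0,0],[-1,0.0033,-0.0366,0,0],[-1,0.0033,-0.0366,0,0],[-1,0.0033,-0.0366,0,0]]' >/dev/null
python3 -m jog '[[-1,0.0033,-0.0366,0,0],[-1,0.0033,-0.0366,0,0],[-1,0.0033,-0.0366,0,0],[-1,0,0,0,-6.3],[-1,0,0,0,-6.3]]' >/dev/null
python3 -m jog '[[-1,0,0,0,-6.3],[-1,0,0,0,-6.3],[-1,0,0,0,-6.3],[-1,0,0,0,-6.3],[-1,0,0,0,0]]' >/dev/null
python3 -m jog '[[-1,0,0,0,0],[-1,0,0,0,0]]'
python3 - <<'E'
from h import *
c=snap('wrist','w7')
to(.656,-.02,.062,170.2)
print(proj(c,(.656,-.02,.089)),proj(c,(.6443,-.0876,.089)))
hsv=cv2.cvtColor(c["img"],cv2.COLOR_RGB2HSV); m=cv2.inRange(hsv,np.array([17,110,60]),np.array([32,255,255]))
n,l,s_,ce=cv2.connectedComponentsWithStats(m)
for i in range(1,n):
    if s_[i,4]>60: print(ce[i].round(1),s_[i].tolist(),onz(c,ce[i],.08).round(4))
E
```

```text
clock: 23.62
tcp_pos: [0.6537, -0.0205, 0.2107]
orientation: [-0.0, -0.641, 0.767, 0.001]
wrist_force: [-0.1, -1.0, -0.1]
finger_gap: 0.0855
grip_force: 0.0
shift [-0.0009 -0.0022  0.1489] turn -0.4039936229032435 yawnow 169.8 tcp [ 0.6538 -0.0205  0.2109] q [-0.15  0.48  0.22  1.31  0.   -1.55] gap 0.0854 F [0.1 0.  0.2] grip 0.0 t 23.7
[271.43196645 212.30553412] [270.66736401 121.2810178 ]
[271.  207.8] [262, 196, 19, 24, 367] [ 0.6562 -0.0213  0.08  ]
```

View pics/w7.png

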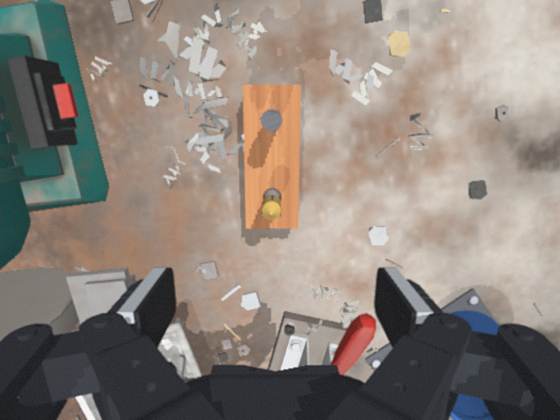

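```bash

python3 -m jog '[[-1,-0.0008,-0.002,0.03,0],[-1,0,0,0.035,0],[-1,0,0,0.03,0],[-1,0,0,0.03,0],[-1,0,0,0.023,0]]' >/dev/null
python3 -m jog '[[-1,0,0,0,0],[-1,0,0,0,0]]' 
python3 -c "
from h import *
to(.656,-.0205,.062,170.2)"
python3 -m jog '[[0.5,0,0,0,0],[0.5,0,0,0,0],[0.5,0,0,0,0],[0.5,0,0,0,0],[0.5,0,0,0,0]]' 45
python3 -m jog '[[1,0,0,0,0],[1,0,0,0,0],[1,0,0,0,0],[1,0,0,0,0],[1,0,0,0,0]]' 
python3 -c "
from h import *
to(.656,-.0205,.062,170.2)"
python3 -m jog '[[1,0,0,-0.01,0],[1,0,0,-0.01,0],[1,0,0,-0.02,0],[1,0,0,-0.03,0],[1,0,0,-0.03,0]]'
python3 -m jog '[[1,0,0,-0.02,0],[1,0,0,0,0]]'
python3 -c "
from h import *
to(.518,-.285,.2,170.2)
snap('side','d8');snap('scene','s8')"
```

```text
clock: 24.25
tcp_pos: [0.655, -0.0199, 0.0622]
orientation: [-0.001, -0.642, 0.767, 0.001]
wrist_force: [0.4, -1.1, -0.4]
finger_gap: 0.0854
grip_force: 0.0
shift [ 0.0004 -0.0011  0.0002] turn -0.33943558456064693 yawnow 169.86 tcp [ 0.655  -0.0199  0.0622] q [-0.15  0.57 -0.01  0.99  0.   -1.55] gap 0.0854 F [ 0.4 -1.1 -0.4] grip 0.0 t 24.2
clock: 24.67
tcp_pos: [0.6569, -0.0203, 0.0647]
orientation: [0.001, -0.642, 0.767, -0.001]
wrist_force: [-0.8, 0.3, 0.1]
finger_gap: 0.0258
grip_force: 0.0
clock: 25.08
tcp_pos: [0.6567, -0.0202, 0.0645]
orientation: [0.0, -0.642, 0.767, -0.0]
wrist_force: [-1.0, 0.0, 5.5]
finger_gap: 0.0149
grip_force: 43.8
shift [0.0004 0.0006 0.0025] turn -0.2901261825450092 yawnow 169.91 tcp [ 0.6567 -0.0202  0.0645] q [-0.15  0.57 -0.01  0.99  0.   -1.55] gap 0.0149 F [-1.   0.   5.5] grip 43.8 t 25.1
clock: 25.5
tcp_pos: [0.6552, -0.0201, 0.1641]
orientation: [-0.001, -0.642, 0.767, 0.001]
wrist_force: [0.6, 0.3, -0.7]
finger_gap: 0.0147
grip_force: 44.2
clock: 25.67
tcp_pos: [0.6589, -0.0205, 0.19]
orientation: [0.003, -0.642, 0.766, -0.003]
wrist_force: [1.5, 0.6, 0.2]
finger_gap: 0.0143
grip_force: 44.2
shift [ 0.285   0.0923 -0.011 ] turn -0.2815708578087879 yawnow 169.92 tcp [ 0.6589 -0.0205  0.19  ] q [-0.15  0.49  0.18  1.25  0.   -1.55] gap 0.0143 F [1.5 0.6 0.2] grip 44.2 t 25.7
```

```bash

python3 -m jog '[[1,0.0356,0.0115,0,0],[1,0.0356,0.0115,0,0],[1,0.0356,0.0115,0,0],[1,0.0356,0.0115,0,0],[1,0.0356,0.0115,0,0]]' >/dev/null
python3 -m jog '[[1,0.0356,0.0115,0,0],[1,0.0356,0.0115,0,0],[1,0,0,0,6.8],[1,0,0,0,6.8],[1,0,0,0,6.8]]' >/dev/null
python3 -m jog '[[1,0,0,0,6.8],[1,0,0,0,6.8],[1,0,0,0,6.8],[1,0,0,0,6.8],[1,0,0,0,6.8]]' >/dev/null
python3 -m jog '[[1,0,0,0,6.8],[1,0,0,0,6.8],[1,0,0,0,6.8],[1,0,0,0,6.8],[1,0,0,0,6.8]]' >/dev/null
python3 -m jog '[[1,0,0,0,6.8],[1,0,0,0,0],[1,0,0,0,0]]'
python3 - <<'E'
from h import *
c=snap('wrist','w9'); c5=load('w5')
print("w5",onz(c5,(103,33),.062))
s,d=load('scene0'),load('side0')
for z,n in ((.062,'mouth'),): print(onz(s,(367,252),z),onz(d,(213.5,178.5),z))
to(.518,-.285,.2,75)
crops=[]
for n,(x,y) in (('scene0',(367,255)),('side0',(214,182)),('w5',(110,40))):
    im=cv2.imread(f"pics/{n}.png"); im=cv2.copyMakeBorder(im,60,60,60,60,cv2.BORDER_CONSTANT); h=30 if n!='w5' else 50
    crops.append(cv2.resize(im[y+60-h:y+60+h,x+60-h:x+60+h],(240,240),interpolation=cv2.INTER_CUBIC))
w=cv2.resize(cv2.imread("pics/w9.png"),(450,338)); o=np.zeros((580,720,3),np.uint8); o[:240]=np.hstack(crops); o[240:578,:450]=w; cv2.imwrite("pics/v9.png",o)
E
```

```text
clock: 27.68
tcp_pos: [0.5324, -0.2509, 0.1819]
orientation: [-0.001, 0.131, 0.991, 0.001]
wrist_force: [0.3, 0.3, -1.1]
finger_gap: 0.0146
grip_force: 44.2
w5 [ 0.51769076 -0.28293512  0.062     ]
[ 0.51447521 -0.28615227  0.062     ] [ 0.5162638  -0.28395018  0.062     ]
shift [ 0.0053 -0.0366 -0.0178] turn -0.10386235344157058 yawnow 74.9 tcp [ 0.5327 -0.251   0.1822] q [-0.58  0.36 -0.03  1.18  0.   -0.31] gap 0.0145 F [-0.7 -0.5 -1.9] grip 44.2 t 27.7
```

View pics/v9.png

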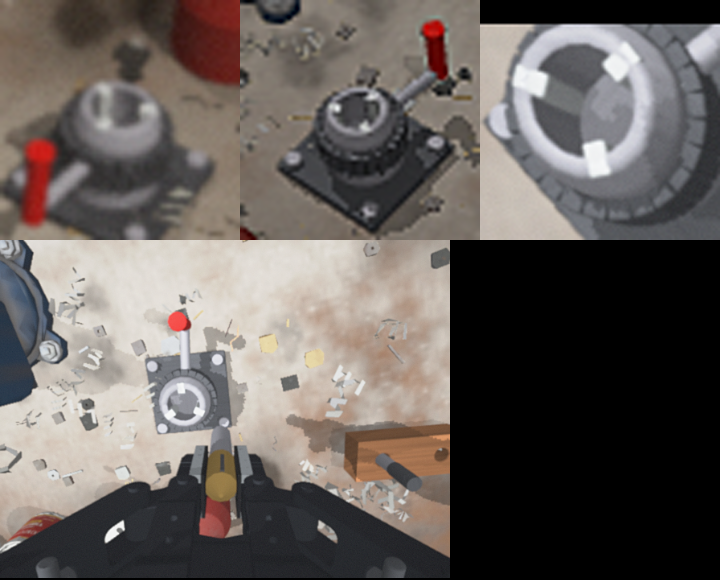

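```bash
python3 - <<'E'
from h import *
s,d,a,b=load('scene0'),load('side0'),load('w5'),load('w9')
L=[(s,(367.5,251.2)),(d,(213.5,179.5)),(a,(101.7,30.8)),(b,(227.7,201.6))]
print(tri(L))
for c,p in L: print(onz(c,p,.062).round(4))
print("can",tri([(s,(395,230)),(d,(178,222))]), onz(b,(267,343),.1))
print("pin",onz(b,(179*1.244,(321-240)*1.244),.083))
to(.5165,-.2842,.15)
E
```

```text
(array([ 0.51715589, -0.28460208,  0.06004737]), [0.002137916530431094, 0.001437696496361291, 0.0008181512703406093, 0.0022060340327401153])
[ 0.5174 -0.2863  0.062 ]
[ 0.5192 -0.2821  0.062 ]
[ 0.5171 -0.2845  0.062 ]
[ 0.5148 -0.2831  0.062 ]
can (array([ 0.66170328, -0.31065894,  0.02217679]), [0.0005788606196123151, 0.0005788606196123209]) [ 0.61794608 -0.27930235  0.1       ]
pin [ 0.44514818 -0.26228211  0.083     ]
shift [ 0.0069 -0.0362  0.0322] turn None yawnow 74.9 tcp [ 0.5327 -0.251   0.1822] q [-0.58  0.36 -0.03  1.18  0.   -0.31] gap 0.0145 F [-0.7 -0.5 -1.9] grip 44.2 t 27.7
```

```bash

python3 -m jog '[[1,0.0031,-0.0182,0.0,0],[1,0.0031,-0.0182,0.0,0],[1,0,0,0.025,0],[1,0,0,0.022,0],[1,0,0,0,0]]' >/dev/null
python3 -m jog '[[1,0,0,0,0],[1,0,0,0,0],[1,0,0,0,0]]' 
python3 - <<'E'
from h import *
b=load('w9'); print(proj(b,(.5327,-.251,.1257)))
to(.5171,-.2845,.0805)
s=snap('scene','s10'); d=snap('side','d10'); snap('wrist','w10')
im=lambda n,x,y,h:cv2.resize(cv2.imread(f"pics/{n}.png")[y-h:y+h,x-h:x+h],(390,390),interpolation=cv2.INTER_CUBIC)
cv2.imwrite("pics/v10.png",np.hstack([im('s10',367,240,45),im('d10',214,185,45)]))
E
```

```text
clock: 28.4
tcp_pos: [0.5186, -0.2853, 0.1379]
orientation: [0.001, 0.133, 0.991, -0.0]
wrist_force: [0.1, 0.3, -0.3]
finger_gap: 0.0142
grip_force: 44.3
[273.97077678 240.9505057 ]
shift [0.0018 0.0004 0.0574] turn None yawnow 74.77 tcp [ 0.5186 -0.2853  0.1379] q [-0.64  0.39 -0.1   1.08  0.   -0.37] gap 0.0142 F [ 0.1  0.3 -0.3] grip 44.3 t 28.4
```

View pics/v10.png

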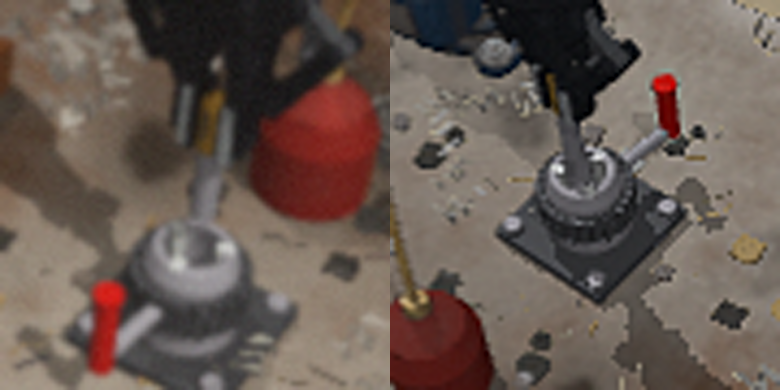

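```bash

python3 -m jog '[[1,0.0015,0.0003,0.005,0],[1,0,0,0.01,0],[1,0,0,0.01,0],[1,0,0,0.005,0],[1,0,0,0,0]]' 
python3 -m jog '[[1,0,0,0.008,0],[1,0,0,0.008,0],[1,0,0,0.006,0],[1,0,0,0,0],[1,0,0,0,0]]' 
python3 -m jog '[[1,0,0,0.002,0],[1,0,0,0.002,0],[1,0,0,0.002,0],[1,0,0,0,0]]' 
python3 -c "
from h import *
to(.5171,-.2845,.0805)"
```

```text
clock: 28.97
tcp_pos: [0.515, -0.2833, 0.1041]
orientation: [-0.002, 0.133, 0.991, 0.001]
wrist_force: [-0.3, -0.1, -1.2]
finger_gap: 0.0143
grip_force: 44.3
clock: 29.38
tcp_pos: [0.516, -0.284, 0.0838]
orientation: [-0.001, 0.133, 0.991, 0.0]
wrist_force: [1.1, -0.2, -0.8]
finger_gap: 0.0146
grip_force: 44.3
clock: 29.72
tcp_pos: [0.5171, -0.2847, 0.0804]
orientation: [0.001, 0.133, 0.991, -0.001]
wrist_force: [-1.8, 1.2, 8.2]
finger_gap: 0.0146
grip_force: 45.4
shift [ 0.0001  0.0002 -0.0001] turn None yawnow 74.72 tcp [ 0.5171 -0.2847  0.0804] q [-0.64  0.43 -0.19  0.95  0.   -0.37] gap 0.0146 F [-1.8  1.2  8.2] grip 45.4 t 29.7
```

```bash

python3 -m jog '[[1,0,0,-0.0015,0],[1,0,0,0,0],[0.5,0,0,0,0],[0.5,0,0,0,0],[0.5,0,0,0,0]]' 
python3 -m jog '[[0.4,0,0,0,0],[0.4,0,0,0,0],[0.4,0,0,-0.008,0],[0.4,0,0,-0.02,0],[0.4,0,0,-0.03,0]]' 
python3 -m jog '[[-1,0,0,-0.03,0],[-1,0,0,0,0],[-1,0,0,0,0],[-1,0,0,0,0],[-1,0,0,0,0]]' 
python3 - <<'E'
from h import *
to(.4448,-.264,.066,74.8)
s=snap('scene','s11'); d=snap('side','d11'); c=snap('wrist','w11')
print("pin px pred",proj(c,(.4448,-.264,.083)))
im=lambda n,x,y,h:cv2.resize(cv2.imread(f"pics/{n}.png")[y-h:y+h,x-h:x+h],(300,300),interpolation=cv2.INTER_CUBIC)
w=cv2.resize(cv2.imread("pics/w11.png"),(400,300)); o=np.zeros((600,600,3),np.uint8); o[:300]=np.hstack([im('s11',367,240,45),im('d11',214,185,45)]);o[300:,:400]=w
cv2.imwrite("pics/v11.png",o)
E
```

```text
clock: 30.13
tcp_pos: [0.5164, -0.2842, 0.0798]
orientation: [-0.0, 0.133, 0.991, 0.0]
wrist_force: [-0.5, -0.6, 0.5]
finger_gap: 0.0215
grip_force: 0.0
clock: 30.55
tcp_pos: [0.5147, -0.283, 0.1363]
orientation: [-0.003, 0.133, 0.991, 0.001]
wrist_force: [0.1, 0.3, 0.5]
finger_gap: 0.0253
grip_force: 0.0
clock: 30.97
tcp_pos: [0.5158, -0.2838, 0.167]
orientation: [-0.001, 0.133, 0.991, 0.0]
wrist_force: [-0.3, -0.5, -0.4]
finger_gap: 0.0837
grip_force: 0.0
shift [0.0735 0.0003 0.1012] turn -0.08821144377465373 yawnow 74.71 tcp [ 0.5158 -0.2838  0.167 ] q [-0.64  0.37 -0.06  1.14  0.   -0.37] gap 0.0837 F [-0.3 -0.5 -0.4] grip 0.0 t 31.0
pin px pred [274.78271593 112.37703996]
```

View pics/v11.png

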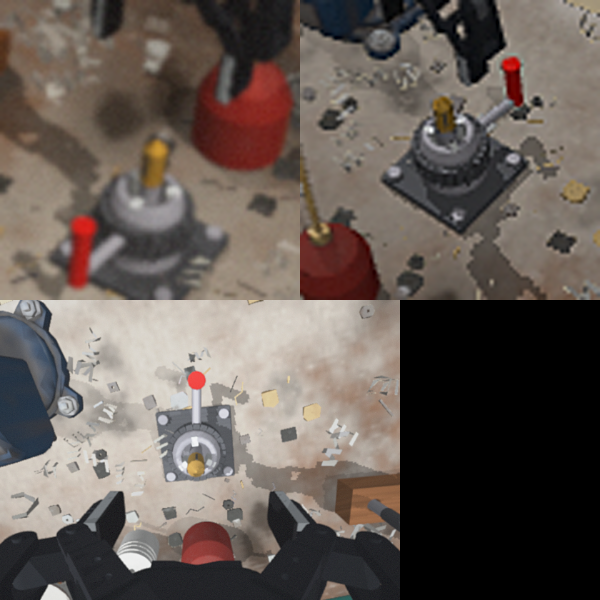

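```bash

python3 -m jog '[[-1,0.0245,0,0,0],[-1,0.0245,0,0,0],[-1,0.0245,0,0,0],[-1,0,0,0.025,0],[-1,0,0,0.02,0]]' >/dev/null
python3 -m jog '[[-1,0,0,0,0],[-1,0,0,0,0]]' 
python3 -c "
from h import *
to(.4448,-.264,.058,74.6)"
```

```text
clock: 31.7
tcp_pos: [0.4444, -0.2641, 0.1219]
orientation: [-0.001, 0.133, 0.991, 0.001]
wrist_force: [0.1, -0.6, 0.4]
finger_gap: 0.0856
grip_force: 0.0
shift [-0.0006  0.0001  0.0639] turn 0.10409231571041744 yawnow 74.7 tcp [ 0.4444 -0.2641  0.1219] q [-0.69  0.27 -0.31  0.99  0.   -0.42] gap 0.0856 F [ 0.1 -0.6  0.4] grip 0.0 t 31.7
```

```bash

python3 -m jog '[[-1,0,0,0.02,0],[-1,0,0,0.02,0],[-1,0,0,0.02,0],[-1,0,0,0.004,0],[-1,0,0,0,0]]' 
python3 -m jog '[[1,0,0,0,0],[1,0,0,0,0],[1,0,0,0,0],[1,0,0,0,0],[1,0,0,0,0]]' 60
python3 -m jog '[[1,0,0,0,0],[1,0,0,0,0],[1,0,0,0,0],[1,0,0,0,0],[1,0,0,0,0]]'
python3 -m jog '[[1,0,0,0,2.5],[1,0,0.0065,0,5],[1,0,0.0065,0,5],[1,0,0.0065,0,5],[1,0,0,0,0]]'
python3 -c "
from h import *
to(.4448,-.264,.058,74.6)
p=env.get_state()['tcp_pos']-[.5171,-.2845,0];print(164.5-np.degrees(np.arctan2(p[1],p[0])),np.hypot(*p[:2]))"
```

```text
clock: 32.12
tcp_pos: [0.4452, -0.2645, 0.0585]
orientation: [-0.001, 0.133, 0.991, 0.001]
wrist_force: [-0.0, 1.1, 0.2]
finger_gap: 0.0855
grip_force: 0.0
clock: 32.53
tcp_pos: [0.4459, -0.2652, 0.0598]
orientation: [0.001, 0.133, 0.991, -0.0]
wrist_force: [-0.1, -1.0, -0.3]
finger_gap: 0.0259
grip_force: 0.0
clock: 32.95
tcp_pos: [0.4457, -0.265, 0.0595]
orientation: [0.0, 0.133, 0.991, -0.0]
wrist_force: [-0.4, 1.6, 6.1]
finger_gap: 0.0127
grip_force: 58.3
clock: 33.37
tcp_pos: [0.4536, -0.2462, 0.0596]
orientation: [0.0, 0.284, 0.959, 0.0]
wrist_force: [0.4, 2.4, 6.0]
finger_gap: 0.012
grip_force: 58.4
shift [-0.0023 -0.0197  0.0015] turn -17.540430223475624 yawnow 57.06 tcp [ 0.4536 -0.2462  0.0596] q [-0.65  0.33 -0.41  0.83  0.   -0.08] gap 0.012 F [0.4 2.4 6. ] grip 58.4 t 33.4
15.584928321595754 0.07412825671665639
```

```bash

python3 -m jog '[[1,0,0.0065,-0.0003,5],[1,0,0.0065,-0.0003,5],[1,0,0.0065,-0.0003,5],[1,0,0.0065,0,5],[1,0,0.0065,0,5]]'
python3 -m jog '[[1,0,0.0065,0,5],[1,0,0.0016,0,1],[1,0,0,0,0],[1,0,0,0,0]]'
python3 -c "
from h import *
to(.4448,-.264,.058,74.6)
s=env.get_state();p=s['tcp_pos']-[.5171,-.2845,0];print(164.5-np.degrees(np.arctan2(p[1],p[0])),np.hypot(*p[:2]));t=np.array([p[1],-p[0],0])/np.hypot(*p[:2]);print('tang F',s['wrist_force']@t)"
```

```text
clock: 33.78
tcp_pos: [0.475, -0.2233, 0.0596]
orientation: [-0.0, 0.485, 0.874, -0.0]
wrist_force: [0.1, -1.3, -0.5]
finger_gap: 0.0123
grip_force: 58.5
clock: 34.12
tcp_pos: [0.482, -0.219, 0.0597]
orientation: [0.0, 0.527, 0.85, 0.0]
wrist_force: [1.2, 0.4, -2.1]
finger_gap: 0.0124
grip_force: 58.4
shift [-0.0238 -0.0533  0.0016] turn -48.259013239171225 yawnow 26.34 tcp [ 0.482  -0.219   0.0597] q [-0.58  0.35 -0.37  0.85  0.    0.53] gap 0.0124 F [ 1.2  0.4 -2.1] grip 58.4 t 34.1
46.30067011651026 0.07433542864007225
tang F 1.2631867345711756
```

```bash
cat >> h.py <<'E'
def tang():
    s=env.get_state();p=s['tcp_pos']-[.5171,-.2845,0];t=np.array([p[1],-p[0],0])/np.hypot(*p[:2]);print('ang',164.5-np.degrees(np.arctan2(p[1],p[0])),'r',np.hypot(*p[:2]),'tang F',s['wrist_force']@t,s['wrist_force'].round(1),'gap',s['finger_gap'],'tz',s['ft_torque'])
E
python3 -m jog '[[1,0,0.0026,0,2],[1,0,0,0,0],[1,0,0,0,0]]' >/dev/null; python3 -c "from h import *;tang()"
python3 -m jog '[[1,0,0.0013,0,1],[1,0,0,0,0],[1,0,0,0,0]]' >/dev/null; python3 -c "from h import *;tang()"
python3 -m jog '[[1,0,0.0013,0,1],[1,0,0,0,0],[1,0,0,0,0]]' >/dev/null; python3 -c "from h import *;tang()"
```

```text
ang 47.8732010410548 r 0.07436029984079613 tang F -0.5901602116030136 [-0.  -1.3 -1.5] gap 0.012622747390753062 tz [-0.30793634 -0.00064976  0.16256517]
ang 48.7751807258101 r 0.07438389522099087 tang F -3.311707385075049 [-2.6 -2.2 -2. ] gap 0.01255614483259242 tz [-0.42607668  0.37507613  0.05952286]
ang 49.92210044559148 r 0.07439706865361698 tang F -2.8588559194918552 [-2.  -2.6 -2.6] gap 0.01280230456756759 tz [-0.48359097  0.54211057  0.05077631]
```

```bash

python3 -m jog '[[1,0,0.0013,0,1],[1,0,0,0,0],[1,0,0,0,0]]' >/dev/null; python3 -c "from h import *;tang()"
python3 -m jog '[[1,0,0.0013,0,1],[1,0,0,0,0],[1,0,0,0,0]]' >/dev/null; python3 -c "from h import *;tang()"
python3 -m jog '[[1,0,0.0013,0,1],[1,0,0,0,0],[1,0,0,0,0]]' >/dev/null; python3 -c "from h import *;tang()"
```

```text
ang 51.042753534099404 r 0.0743984731120037 tang F -4.73876555398174 [-3.9 -3.  -3.4] gap 0.012037768839960016 tz [-0.59338448  0.59681275  0.09839092]
ang 52.10207625687244 r 0.07439323042269759 tang F -4.831019109108384 [-4.3 -2.3 -3.1] gap 0.011799100113610975 tz [-0.49385855  0.74051828  0.02771867]
ang 53.08264019806636 r 0.07436411148279852 tang F -4.758470718932586 [-4.  -2.9 -3.3] gap 0.012511324074201302 tz [-0.44825524  0.71043349  0.12469566]
```

```bash

for i in 1; do python3 -m jog '[[1,0,0.0026,0,2],[1,0,0,0,0],[1,0,0,0,0]]' >/dev/null; python3 -c "from h import *;tang()"; done
python3 -m jog '[[1,0,0.0026,0,2],[1,0,0,0,0],[1,0,0,0,0]]' >/dev/null; python3 -c "from h import *;tang();d=snap('side','d12');s=snap('scene','s12')
im=lambda n,x,y,h:cv2.resize(cv2.imread(f'pics/{n}.png')[y-h:y+h,x-h:x+h],(390,390),interpolation=cv2.INTER_CUBIC)
cv2.imwrite('pics/v12.png',np.hstack([im('s12',367,240,45),im('d12',214,185,45)]))"
```

```text
ang 55.002404337009594 r 0.07438225949432445 tang F -4.228352328185455 [-3.8 -1.9 -3.7] gap 0.0123722091087701 tz [-0.47304203  0.78094277  0.13538848]
ang 56.84340229596209 r 0.07443594998853556 tang F -6.038962777980177 [-5.4 -3.1 -2.7] gap 0.012585199870991434 tz [-0.47600563  0.92338757  0.15321009]
```

View pics/v12.png

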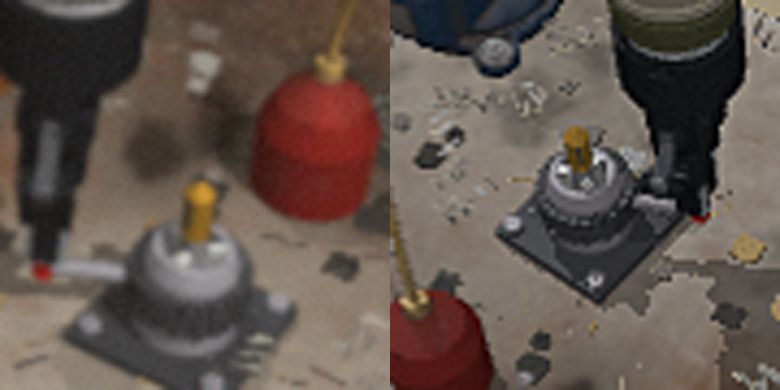

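```bash

python3 -m jog '[[1,0,0.0026,0,2],[1,0,0,0,0],[1,0,0,0,0]]' >/dev/null; python3 -c "from h import *;tang()"
python3 -m jog '[[1,0,0.0026,0,2],[1,0,0,0,0],[1,0,0,0,0]]' >/dev/null; python3 -c "from h import *;tang()"
python3 -m jog '[[1,0,0.0026,0,2],[1,0,0,0,0],[1,0,0,0,0]]' >/dev/null; python3 -c "from h import *;tang()"
```

```text
ang 58.63694170016038 r 0.07444078049265092 tang F -6.451668655104696 [-5.7 -3.4 -1.5] gap 0.012283507713437721 tz [-0.48064933  1.05941578  0.10835471]
ang 60.464422031723615 r 0.07442462101825437 tang F -6.734993284883506 [-6.2 -3.  -1.6] gap 0.01247477329255715 tz [-0.55525515  1.2346101   0.17203392]
ang 62.23531472285883 r 0.0744655127816284 tang F -8.684364463246531 [-8.2 -3.3  0.8] gap 0.012501616453803295 tz [-0.55102806  1.3739206   0.19260876]
```

```bash

python3 -m jog '[[1,0,0.0026,0,2],[1,0,0,0,0],[1,0,0,0,0]]' >/dev/null; python3 -c "from h import *;tang()"
python3 -m jog '[[1,0,0.0026,0,2],[1,0,0,0,0],[1,0,0,0,0]]' >/dev/null; python3 -c "from h import *;tang()"
python3 -m jog '[[1,0,0.0026,0,2],[1,0,0,0,0],[1,0,0,0,0]]' >/dev/null; python3 -c "from h import *;tang()"
python3 -m jog '[[1,0,0.0026,0,2],[1,0,0,0,0],[1,0,0,0,0]]' >/dev/null; python3 -c "from h import *;tang();d=snap('side','d13');s=snap('scene','s13')
im=lambda n,x,y,h:cv2.resize(cv2.imread(f'pics/{n}.png')[y-h:y+h,x-h:x+h],(390,390),interpolation=cv2.INTER_CUBIC)
cv2.imwrite('pics/v13.png',np.hstack([im('s13',367,240,30),im('d13',214,180,30)]))"
```

```text
ang 64.01466549378367 r 0.07445709958941227 tang F -8.388878583113767 [-8.1 -2.1  0.3] gap 0.01231368190764146 tz [-0.49628604  1.52631947  0.22543533]
ang 65.78962514666216 r 0.07446637779682583 tang F -10.067282695357973 [-9.8 -2.6  1. ] gap 0.012147822582913895 tz [-0.52630736  1.6823055   0.23290975]
ang 67.53430310085972 r 0.07449439149454362 tang F -10.121719846119078 [-9.8 -2.9  1.8] gap 0.012449759132070212 tz [-0.50623109  1.87110396  0.23307433]
ang 69.32537783762238 r 0.07446531137650858 tang F -11.539678114786325 [-11.4  -1.7   3.2] gap 0.01223803903847335 tz [-0.41519953  2.03842148  0.21426061]
```

View pics/v13.png

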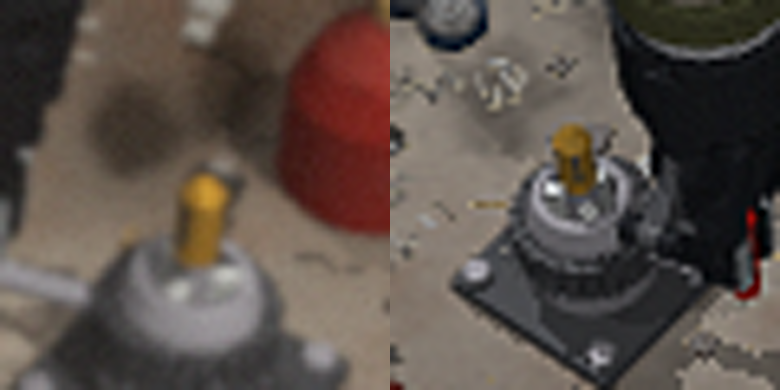

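I have now viewed 16 pictures, which is over the limit of 14. I won't view any more and will check by numbers only from here. The last picture shows the bit upright between the jaws. I'll press on to about 14 N and then release.

```bash

python3 -m jog '[[1,0,0.0026,0,2],[1,0,0,0,0],[1,0,0,0,0]]' >/dev/null; python3 -c "from h import *;tang()"
python3 -m jog '[[1,0,0.0026,0,2],[1,0,0,0,0],[1,0,0,0,0]]' >/dev/null; python3 -c "from h import *;tang()"
python3 -m jog '[[1,0,0.0013,0,1],[1,0,0,0,0],[1,0,0,0,0],[1,0,0,0,0]]' >/dev/null; python3 -c "from h import *;tang()"
```

```text
ang 71.05925214277255 r 0.074496459700939 tang F -12.00851578826882 [-11.9  -1.5   3.8] gap 0.012433599324541975 tz [-0.36653116  2.20372371  0.26077759]
ang 72.79594816582093 r 0.07447528320139718 tang F -13.170381336855614 [-13.1  -1.6   4. ] gap 0.012049760554658763 tz [-0.37260321  2.30008606  0.24880791]
ang 73.51101902573234 r 0.07451807519927997 tang F -13.542545859336222 [-13.5  -1.9   5.2] gap 0.012052683725559427 tz [-0.33187622  2.46720905  0.28633447]
```

```bash

python3 -m jog '[[0.3,0,0,0,0],[-0.5,0,0,0,0],[-0.5,0,0,0,0],[-0.5,0,0,0,0],[-0.5,0,0,0,0]]' >/dev/null
python3 -m jog '[[-0.5,0,0,-0.01,0],[-0.5,0,0,-0.03,0],[-1,0,0,-0.035,0],[-1,0,0,-0.035,0],[-1,0,0,-0.035,0]]' 
python3 -m jog '[[-1,0,0,0,0]]' >/dev/null
python3 - <<'E'
from h import *
s=snap('scene','s14'); d=snap('side','d14')
def big(c,lo,hi,w):
    x0,x1,y0,y1=w; m=cv2.inRange(cv2.cvtColor(c["img"],cv2.COLOR_RGB2HSV)[y0:y1,x0:x1],np.array(lo),np.array(hi))
    n,l,q,ce=cv2.connectedComponentsWithStats(m); i=1+np.argmax(q[1:,4]); return ce[i]+[x0,y0],q[i].tolist()
for nm,lo,hi,z in (("bit",[15,110,60],[32,255,255],(.517,-.2845,.09)),("lever",[0,190,90],[6,255,255],(.516,-.21,.07)),("swing",[0,190,90],[6,255,255],(.4777,.3806,.113))):
    L=[]
    for c in (s,d):
        u,v=proj(c,z).astype(int); L.append((c,)+big(c,lo,hi,(u-12,u+12,v-12,v+12)))
    print(nm,[(a.round(1),q) for _,a,q in L],tri([(c,a) for c,a,_ in L]))
to(.4785,.3810,.2,113.3-90)
print("copper side"); copper(d,amin=12)
E
```

```text
clock: 39.73
tcp_pos: [0.5208, -0.2104, 0.2074]
orientation: [0.001, 0.73, 0.684, 0.002]
wrist_force: [1.1, -0.5, 0.6]
finger_gap: 0.0854
grip_force: 0.0
bit [(array([367.8, 243.3]), [8, 7, 9, 15, 91]), (array([212. , 173.7]), [9, 9, 7, 11, 49])] (array([ 0.51758094, -0.28457395,  0.08467575]), [0.00023294273606585213, 0.0002329427360658885])
lever [(array([332.9, 246.3]), [8, 18, 5, 6, 27]), (array([240.2, 179.6]), [14, 0, 5, 13, 41])] (array([ 0.48991577, -0.21414464,  0.06897108]), [0.0006390948766025736, 0.0006390948766025585])
swing [(array([115.8, 164. ]), [9, 8, 6, 12, 38]), (array([459.8, 257.6]), [9, 8, 8, 10, 36])] (array([0.47583574, 0.38027072, 0.11403353]), [0.00029143832039556255, 0.00029143832039571943])
shift [ 0.5882 -0.0823  0.0064] turn -27.05574293102879 yawnow -3.76 tcp [ 0.522  -0.2114  0.2079] q [-0.53  0.3  -0.06  1.21  0.    1.11] gap 0.0852 F [-0.9 -0.7  0.1] grip 0.0 t 39.9
copper side
[247.5  93.1] [242, 90, 11, 6, 13] [ 0.1251 -0.4017  0.0075]
[109.6 197.1] [104, 196, 10, 5, 14] [ 0.6787 -0.5408  0.0075]
[380.7 235.6] [378, 234, 6, 4, 16] [0.4392 0.1882 0.0075]
[264.2 258.5] [238, 238, 52, 40, 705] [ 0.6438 -0.0572  0.0075]
[327.  252.1] [321, 244, 12, 15, 39] [0.5513 0.0797 0.0075]
[384.6 248.7] [382, 246, 6, 7, 26] [0.472  0.2114 0.0075]
[554.5 286. ] [551, 281, 8, 12, 26] [0.3709 0.6497 0.0075]
[544.4 292.9] [538, 285, 14, 17, 31] [0.4032 0.628  0.0075]
[255.9 331.2] [254, 327, 6, 10, 17] [0.8219 0.0167 0.0075]
[488.5 369.7] [484, 368, 11, 5, 15] [0.6596 0.5398 0.0075]
```

```bash

python3 - <<'E'
from h import *
s=load('s14'); d=load('d14')
def big(c,w):
    x0,x1,y0,y1=w; h=cv2.cvtColor(c["img"],cv2.COLOR_RGB2HSV)[y0:y1,x0:x1]; m=cv2.inRange(h,np.array([0,190,80]),np.array([6,255,255]))
    n,l,q,ce=cv2.connectedComponentsWithStats(m); return [(ce[i]+[x0,y0],(q[i]+[x0,y0,0,0,0]).tolist()) for i in range(1,n) if q[i,4]>20]
a=big(s,(315,360,225,290)); b=big(d,(215,260,150,205)); print(a,b)
for p,_ in a:
    for r,_ in b:
        x,e=tri([(s,p),(d,r)]); v=x-[.5173,-.2845,0]; print(x,e,164.5-np.degrees(np.arctan2(v[1],v[0])),np.hypot(*v[:2]))
E
```

```text
[(array([332.5       , 252.28378378]), [331, 244, 5, 20, 74])] [(array([240.25      , 179.19230769]), [238, 172, 5, 15, 52])]
[ 0.48217657 -0.21812783  0.05907829] [0.000354167643201043, 0.0003541676432009544] 46.612693321136476 0.07509274746199714
```

```bash

python3 - <<'E'
from h import *
s=load('s13'); d=load('d13')
def big(c,w):
    x0,x1,y0,y1=w; h=cv2.cvtColor(c["img"],cv2.COLOR_RGB2HSV)[y0:y1,x0:x1]; m=cv2.inRange(h,np.array([0,190,80]),np.array([6,255,255]))
    n,l,q,ce=cv2.connectedComponentsWithStats(m); return [(ce[i]+[x0,y0],(q[i]+[x0,y0,0,0,0]).tolist()) for i in range(1,n) if q[i,4]>4]
print(big(s,(310,360,215,290)),big(d,(205,265,150,215)))
for ang in (46.6,57,69.3):
    a=np.radians(164.5-ang); b=np.array([.5173+.075*np.cos(a),-.2845+.075*np.sin(a)])
    print(ang,[proj(s,(*b,z)).round(1) for z in (.035,.059,.083)],[proj(d,(*b,z)).round(1) for z in (.035,.059,.083)])
E
```

```text
[] [(array([239.2, 194.2]), [238, 193, 3, 3, 5])]
46.6 [array([332. , 260.1]), array([332.7, 252.3]), array([333.4, 244.3])] [array([240.9, 184.3]), array([240.3, 179.2]), array([239.8, 173.9])]
57 [array([332. , 255.9]), array([332.7, 248.1]), array([333.4, 240.1])] [array([240.3, 188.3]), array([239.7, 183.2]), array([239.1, 177.9])]
69.3 [array([333.4, 251.2]), array([334.1, 243.4]), array([334.8, 235.4])] [array([238.4, 192.8]), array([237.8, 187.7]), array([237.2, 182.5])]
```

```bash

python3 -m jog '[[-1,0,0,0,-6.3],[-1,0,0,0,-6.3],[-1,0,0,0,-6.3],[-1,0,0,0,-6.3],[-1,0,0,0,-6.3]]' >/dev/null
python3 -m jog '[[-1,0,0,0.03,0],[-1,0,0,0.03,0],[-1,0,0,0,0]]' >/dev/null
python3 -c "
from h import *
to(.4822,-.2181,.0595,27.9)"
```

```text
shift [ 0.0064 -0.0342  0.0791] turn -0.17304368113023827 yawnow 27.73 tcp [ 0.5161 -0.2083  0.1384] q [-0.53  0.34 -0.18  1.06  0.    0.56] gap 0.0855 F [-1.5  1.1 -0.4] grip 0.0 t 40.6
```

```bash

python3 -m jog '[[-1,0.0064,-0.0342,0,0],[-1,0,0,0.02,0],[-1,0,0,0.02,0],[-1,0,0,0.02,0],[-1,0,0,0.018,0]]' >/dev/null
python3 -m jog '[[-1,0,0,0,0],[1,0,0,0,0],[1,0,0,0,0],[1,0,0,0,0],[1,0,0,0,0]]' 60 >/dev/null
python3 -m jog '[[1,0,0,0,0],[1,0,0,0,0],[1,0,0,0,0],[1,0,0,0,0],[1,0,0,0,0]]' >/dev/null; python3 -c "from h import *;tang()"
python3 -m jog '[[1,0,0.0026,0,2],[1,0,0,0,0],[1,0,0,0,0]]' >/dev/null; python3 -c "from h import *;tang()"
python3 -m jog '[[1,0,0.0026,0,2],[1,0,0,0,0],[1,0,0,0,0]]' >/dev/null; python3 -c "from h import *;tang()"
python3 -m jog '[[1,0,0.0026,0,2],[1,0,0,0,0],[1,0,0,0,0]]' >/dev/null; python3 -c "from h import *;tang()"
```

```text
ang 48.21845696267913 r 0.07003385610990899 tang F -2.9180073120483785 [-3.1 -0.3  5.6] gap 0.011745724641578891 tz [-0.18217579  0.6931455   0.0124243 ]
ang 50.16222937339795 r 0.07006187328869486 tang F -4.220771918146633 [-4.2 -1.   6.2] gap 0.012070033993550541 tz [-0.32012075  0.79320529 -0.01488584]
ang 52.10713894493614 r 0.0700442996199794 tang F -4.845378320756294 [-4.4 -2.   5.9] gap 0.012069464843563556 tz [-0.36965577  0.90295399 -0.02791372]
ang 54.01479792916801 r 0.07009721913122033 tang F -5.609000889820363 [-4.8 -3.1  6.2] gap 0.01235868161642513 tz [-0.53102889  1.00533244 -0.00134955]
```

```bash

python3 -m jog '[[1,0,0.0025,0,2],[1,0,0.0025,0,2],[1,0,0.0025,0,2],[1,0,0.0025,0,2],[1,0,0.0025,0,2]]' >/dev/null; python3 -c "from h import *;tang()"
python3 -m jog '[[1,0,0.0025,0,2],[1,0,0.0025,0,2],[1,0,0.0025,0,2],[1,0,0.0025,0,2],[1,0,0.0025,0,2]]' >/dev/null; python3 -c "from h import *;tang()"
python3 -m jog '[[1,0,0.0025,0,2],[1,0,0.0025,0,2],[1,0,0,0,0],[1,0,0,0,0],[1,0,0,0,0]]' >/dev/null; python3 -c "from h import *;tang()"
python3 -m jog '[[1,0,-0.0025,0,-2],[1,0,-0.0025,0,-2],[1,0,-0.0025,0,-2],[1,0,0,0,0],[1,0,0,0,0]]' >/dev/null; python3 -c "from h import *;tang()"
python3 -m jog '[[1,0,-0.0025,0,-2],[1,0,-0.0025,0,-2],[1,0,0,0,0],[1,0,0,0,0]]' >/dev/null; python3 -c "from h import *;tang()"
```

```text
ang 62.95520151318499 r 0.07014979870195204 tang F -11.763202027580245 [-10.8  -6.    8.6] gap 0.012084108587059293 tz [-1.18313715  2.01720832  0.22826931]
ang 71.75902128101984 r 0.07024177224767672 tang F -15.84810609325908 [-15.5  -8.1  13.1] gap 0.012266762353336154 tz [-1.39846054  3.00973792  0.26142116]
ang 75.51336001967705 r 0.07027577323908905 tang F -16.357151216324183 [-16.5  -7.4  11.9] gap 0.011953618677750034 tz [-1.35439664  3.05139786  0.23793885]
ang 69.83285123561339 r 0.07027399588416888 tang F -15.047830604333134 [-14.5  -7.5  10.7] gap 0.011988697741834935 tz [-1.45081068  2.68379467  0.24497445]
ang 66.34668421350922 r 0.0702290057611016 tang F -13.432153457508049 [-12.4  -8.1  10.2] gap 0.012330375752854119 tz [-1.46028662  2.28291189  0.18356937]
```

```bash

python3 -m jog '[[1,0,-0.0025,0,-2],[1,0,-0.0025,0,-2],[1,0,-0.0025,0,-2],[1,0,0,0,0],[1,0,0,0,0]]' >/dev/null; python3 -c "from h import *;tang()"
python3 -m jog '[[1,0,-0.0025,0,-2],[1,0,-0.0025,0,-2],[1,0,0,0,0],[1,0,0,0,0]]' >/dev/null; python3 -c "from h import *;tang()"
python3 -m jog '[[1,0,-0.0025,0,-2],[1,0,0,0,0],[1,0,0,0,0]]' >/dev/null; python3 -c "from h import *;tang()"
python3 -m jog '[[1,0,-0.0025,0,-2],[1,0,0,0,0],[1,0,0,0,0]]' >/dev/null; python3 -c "from h import *;tang()"
```

```text
ang 61.023027621447056 r 0.07021974638662197 tang F -11.894406065363981 [-10.4  -7.7   6.7] gap 0.012303813940750329 tz [-1.30480364  1.75129316  0.13089486]
ang 57.47184211422406 r 0.07019269824440941 tang F -8.946514105667323 [-7.7 -5.4  5.9] gap 0.012088678188876609 tz [-1.23829355  1.37662053  0.12935459]
ang 55.75129709796657 r 0.07015348797367066 tang F -7.1715398676026405 [-5.3 -6.6  5. ] gap 0.012015019784450786 tz [-1.14974382  1.16096979  0.07436188]
ang 53.987393660502406 r 0.07015064529150349 tang F -6.835144206792181 [-5.1 -5.9  5.1] gap 0.011688824708763331 tz [-1.02692288  1.01181434  0.0321732 ]
```

```bash

python3 - <<'E'
from h import *
d=snap('side','d15'); s=snap('scene','s15')
for c in (d,load('d13')):
    h=cv2.cvtColor(c["img"],cv2.COLOR_RGB2HSV)[160:210,225:255]; m=cv2.inRange(h,np.array([0,150,50]),np.array([8,255,255]))
    ys,xs=np.nonzero(m); print(sorted(zip((ys+160).tolist(),(xs+225).tolist())))
for c in (s,load('s13'),load('s12')):
    h=cv2.cvtColor(c["img"],cv2.COLOR_RGB2HSV)[225:285,315:350]; m=cv2.inRange(h,np.array([0,150,50]),np.array([8,255,255]))
    ys,xs=np.nonzero(m); print(len(ys), (ys.min()+225,ys.max()+225,xs.min()+315,xs.max()+315) if len(ys) else 0)
a=lambda A:np.array([.5173+.075*np.cos(np.radians(164.5-A)),-.2845+.075*np.sin(np.radians(164.5-A))])
for A in (46.6,50,54,57,69.3): print(A,proj(d,(*a(A),.031)).round(1),proj(s,(*a(A),.031)).round(1))
E
```

```text
[(176, 241), (178, 241), (179, 241), (180, 241), (183, 242), (184, 242), (185, 242), (186, 241), (186, 242), (187, 239), (187, 240), (187, 241), (187, 242), (188, 239), (188, 240), (188, 241), (188, 242), (189, 239), (189, 240), (189, 241)]
[(182, 239), (183, 239), (183, 240), (184, 239), (185, 239), (186, 239), (190, 240), (191, 240), (192, 240), (193, 240), (194, 239), (194, 240), (195, 237), (195, 238), (195, 239)]
22 (np.int64(255), np.int64(260), np.int64(330), np.int64(333))
8 (np.int64(251), np.int64(254), np.int64(331), np.int64(333))
9 (np.int64(256), np.int64(258), np.int64(330), np.int64(333))
46.6 [241.  185.2] [331.9 261.4]
50 [240.9 186.5] [331.8 260. ]
54 [240.6 188. ] [331.8 258.4]
57 [240.4 189.1] [331.9 257.2]
69.3 [238.5 193.6] [333.3 252.5]
```

```bash

python3 -m jog '[[1,0,-0.0025,0,-2],[1,0,0,0,0],[1,0,0,0,0]]' >/dev/null; python3 -c "from h import *;tang()"
python3 -m jog '[[1,0,-0.0025,0,-2],[1,0,0,0,0],[1,0,0,0,0]]' >/dev/null; python3 -c "from h import *;tang()"
python3 -m jog '[[1,0,-0.0025,0,-2],[1,0,0,0,0],[1,0,0,0,0]]' >/dev/null; python3 -c "from h import *;tang()"
python3 -m jog '[[0.4,0,0,0,0],[-0.5,0,0,0,0],[-0.5,0,0,0,0],[-0.5,0,0,0,0],[-0.5,0,0,0,0]]' >/dev/null
python3 -m jog '[[-0.5,0,0,-0.01,0],[-0.5,0,0,-0.03,0],[-1,0,0,-0.035,0],[-1,0,0,-0.035,0],[-1,0,0,-0.035,0]]' >/dev/null
python3 -m jog '[[-1,0,0,0,0],[-1,0,0,0,0]]' >/dev/null
python3 - <<'E'
from h import *
s=snap('scene','s16'); d=snap('side','d16')
def big(c,w,lo,hi):
    x0,x1,y0,y1=w; h=cv2.cvtColor(c["img"],cv2.COLOR_RGB2HSV)[y0:y1,x0:x1]; m=cv2.inRange(h,np.array(lo),np.array(hi))
    n,l,q,ce=cv2.connectedComponentsWithStats(m); i=1+np.argmax(q[1:,4]); return ce[i]+[x0,y0]
R=([0,190,80],[6,255,255]); B=([15,110,60],[32,255,255])
x,e=tri([(s,big(s,(315,360,225,290),*R)),(d,big(d,(215,260,150,205),*R))]); v=x-[.5173,-.2845,0]; print(x,e,164.5-np.degrees(np.arctan2(v[1],v[0])))
print("bit",tri([(s,big(s,(355,380,228,258),*B)),(d,big(d,(200,225,160,190),*B))]))
to(.4785,.3810,.2,113.3-90)
E
```

```text
ang 52.17027554478821 r 0.07012368692366175 tang F -5.404564795035858 [-3.8 -5.   4.1] gap 0.011811621715935632 tz [-1.01553462  0.82976391  0.01310154]
ang 50.36580089863874 r 0.07011941706144169 tang F -5.193724856953799 [-3.7 -4.4  3.5] gap 0.012108150536743705 tz [-0.95238659  0.73778911  0.01002882]
ang 48.59035987803675 r 0.07012033576477733 tang F -5.574220695982876 [-3.2 -6.1  6.2] gap 0.01213346945380798 tz [-1.01811225  0.6474429  -0.01822373]
[ 0.48221794 -0.21807712  0.05915579] [0.00037232850494055107, 0.00037232850494044525] 46.6586763186578
bit (array([ 0.51787029, -0.28430332,  0.08495995]), [0.0002764307303352706, 0.0002764307303353501])
shift [0.5351 0.2727 0.0119] turn 4.417278173672969 yawnow 27.72 tcp [ 0.486  -0.2195  0.2117] q [-0.57  0.24 -0.12  1.2   0.    0.51] gap 0.0854 F [-0.4 -0.3 -0.1] grip 0.0 t 47.8
```

```bash

python3 -m jog '[[-1,0.0357,0.0182,0,0],[-1,0.0357,0.0182,0,0],[-1,0.0357,0.0182,0,0],[-1,0.0357,0.0182,0,0],[-1,0.0357,0.0182,0,0]]' >/dev/null
python3 -m jog '[[-1,0.0357,0.0182,0,0],[-1,0.0357,0.0182,0,0],[-1,0.0357,0.0182,0,0],[-1,0.0357,0.0182,0,0],[-1,0.0357,0.0182,0,0]]' >/dev/null
python3 -m jog '[[-1,0.0357,0.0182,0,0],[-1,0.0357,0.0182,0,0],[-1,0.0357,0.0182,0,0],[-1,0.0357,0.0182,0,0],[-1,0.0357,0.0182,0,3.3]]' >/dev/null
python3 -m jog '[[-1,0,0,0.04,0],[-1,0,0,0,0],[-1,0,0,0,0]]' >/dev/null
python3 - <<'E'
from h import *
c=snap('wrist','w17'); to(.4762,.3803,.111,24.4)
u,v=proj(c,(.4762,.3803,.128)).astype(int); print(u,v)
h=cv2.cvtColor(c["img"],cv2.COLOR_RGB2HSV); m=cv2.inRange(h,np.array([0,190,80]),np.array([6,255,255]))
n,l,q,ce=cv2.connectedComponentsWithStats(m)
for i in range(1,n):
    if q[i,4]>200: print(ce[i],q[i],onz(c,ce[i],.125))
d=snap('side','d17'); copper(d,amin=12)
E
```

```text
shift [ 0.0006 -0.0008  0.0592] turn 0.02446234321850227 yawnow 24.42 tcp [0.4774 0.3803 0.1702] q [ 0.54  0.41  0.01  1.18 -0.    1.69] gap 0.0852 F [ 0.5 -0.3  1. ] grip 0.0 t 49.3
275 250
[236.3  87. ] [233, 76, 11, 21, 27] [ 0.1164 -0.4507  0.0075]
[380.9 235.6] [378, 234, 6, 4, 14] [0.439  0.1887 0.0075]
[264.8 258.5] [238, 238, 52, 41, 763] [ 0.6428 -0.0558  0.0075]
[325.9 250.7] [318, 244, 16, 15, 41] [0.549  0.0755 0.0075]
[384.7 248.7] [382, 246, 6, 6, 23] [0.4716 0.2116 0.0075]
[255.8 331.4] [254, 328, 5, 9, 14] [0.8225 0.0166 0.0075]
```

```bash

python3 - <<'E'
from h import *
c=load('w17'); im=c["img"].astype(int); m=((im[...,0]>120)&(im[...,1]<90)&(im[...,2]<90)).astype(np.uint8)
n,l,q,ce=cv2.connectedComponentsWithStats(m)
for i in range(1,n):
    if q[i,4]>60: print(ce[i],q[i],onz(c,ce[i],.125))
E
```

```text
[276.17580872 243.81575246] [263 224  27  38 711] [0.47526741 0.38292628 0.125     ]
```

```bash

python3 -m jog '[[-1,0,0.0005,0.02,0],[-1,0,0,0.02,0],[-1,0,0,0.0175,0],[-1,0,0,0,0],[-1,0,0,0,0]]' >/dev/null
python3 -m jog '[[1,0,0,0,0],[1,0,0,0,0],[1,0,0,0,0],[1,0,0,0,0],[1,0,0,0,0]]' 30 >/dev/null
python3 -m jog '[[1,0,0,0,0],[1,0,0,0,0],[1,0,0,0,0],[1,0,0,0,0],[1,0,0,0,0]]'
python3 -m jog '[[1,0,0,0,-2.5],[1,0,-0.0129,0,-5],[1,0,-0.0129,0,-5],[1,0,-0.0129,0,-5],[1,0,-0.0129,0,-5]]'
python3 -m jog '[[1,0,-0.0129,0,-5],[1,0,-0.0129,0,-5],[1,0,-0.0129,0,-5],[1,0,-0.0129,0,-5],[1,0,-0.0129,0,-5]]'
python3 -m jog '[[1,0,-0.0129,0,-5],[1,0,-0.0129,0,-5],[1,0,-0.0129,0,-5],[1,0,-0.0129,0,-5],[1,0,0,0,0]]'
python3 -c "
from h import *
to(.407,.1746,.113,118.3)
p=env.get_state()['tcp_pos']-[.5373,.2447,0];print(208.3-np.degrees(np.arctan2(p[1],p[0]))%360,np.hypot(*p[:2]))"
```

```text
clock: 50.63
tcp_pos: [0.4796, 0.3816, 0.1148]
orientation: [0.0, 0.542, 0.841, 0.0]
wrist_force: [-1.0, -0.7, 4.5]
finger_gap: 0.0124
grip_force: 29.2
clock: 51.05
tcp_pos: [0.4362, 0.3533, 0.1148]
orientation: [-0.001, 0.365, 0.931, 0.001]
wrist_force: [-2.1, 2.6, 5.3]
finger_gap: 0.0124
grip_force: 29.6
clock: 51.47
tcp_pos: [0.3998, 0.2993, 0.1147]
orientation: [-0.002, 0.154, 0.988, 0.001]
wrist_force: [-5.4, 2.3, 8.7]
finger_gap: 0.0126
grip_force: 29.7
clock: 51.88
tcp_pos: [0.3897, 0.2466, 0.1147]
orientation: [-0.002, -0.018, 1.0, -0.0]
wrist_force: [-9.6, -0.3, 11.3]
finger_gap: 0.0121
grip_force: 29.9
shift [-0.0146 -0.0725  0.0016] turn -26.211545228391287 yawnow 92.09 tcp [0.3897 0.2466 0.1147] q [ 0.39  0.18 -0.46  0.94  0.    0.35] gap 0.0121 F [-9.6 -0.3 11.3] grip 29.9 t 51.9
29.0233510483759 0.14757923988032157
```

```bash

python3 -m jog '[[1,0.0015,-0.0129,-0.001,-5],[1,0,-0.0129,0,-5],[1,0,-0.0129,0,-5],[1,0,-0.0129,0,-5],[1,0,-0.0129,0,-5]]'
python3 -m jog '[[1,0,-0.0065,0,-1.2],[1,0,-0.004,0,0],[1,0,0,0,0],[1,0,0,0,0]]'
python3 -c "
from h import *
to(.407,.1746,.113,118.3)
p=env.get_state()['tcp_pos']-[.5373,.2447,0];print(208.3-np.degrees(np.arctan2(p[1],p[0]))%360,np.hypot(*p[:2]))"
```

```text
clock: 52.3
tcp_pos: [0.4027, 0.1847, 0.1149]
orientation: [-0.002, -0.235, 0.972, -0.0]
wrist_force: [-2.4, 0.3, 1.6]
finger_gap: 0.0123
grip_force: 29.7
clock: 52.63
tcp_pos: [0.4073, 0.1754, 0.1148]
orientation: [-0.002, -0.242, 0.97, -0.0]
wrist_force: [-5.3, -2.7, 3.1]
finger_gap: 0.0123
grip_force: 29.8
shift [ 0.0007 -0.0005  0.0018] turn -0.27554504805581814 yawnow 118.02 tcp [0.4073 0.1754 0.1148] q [ 0.23  0.15 -0.49  0.93 -0.   -0.26] gap 0.0123 F [-5.3 -2.7  3.1] grip 29.8 t 52.6
0.22661030246962355 0.14728450754199748
```

```bash

python3 -m jog '[[1,0,-0.004,0,0],[1,0,0,0,0],[1,0,0,0,0]]'
python3 -m jog '[[1,0,0,0,0],[-1,0,0,0,0],[-1,0,0,0,0],[-1,0,0,0,0],[-1,0,0,0,0]]' >/dev/null
python3 -m jog '[[-1,0,0,-0.01,0],[-1,0,0,-0.025,0],[-1,0,0,-0.025,0],[-1,0,0,0,0],[-1,0,0,0,0]]'
python3 - <<'E'
from h import *
s=snap('scene','s18'); d=snap('side','d18'); w=snap('wrist','w18')
def f(c,win,cond):
    x0,x1,y0,y1=win; im=c["img"].astype(int)[y0:y1,x0:x1]; m=cond(im).astype(np.uint8); n,l,q,ce=cv2.connectedComponentsWithStats(m); i=1+np.argmax(q[1:,4]); return ce[i]+[x0,y0],q[i,4]
red=lambda im:(im[...,0]>120)&(im[...,1]<90)&(im[...,2]<90)
for win,c in (((0,560,0,420),w),): a=f(c,win,red); print(a,onz(c,a[0],.125))
print(f(d,(380,400,190,215),red), f(load('side0'),(380,400,190,215),red))
to(.4715,.2093,.12,118.3)
E
```

```text
clock: 52.88
tcp_pos: [0.4078, 0.1746, 0.1148]
orientation: [-0.002, -0.243, 0.97, 0.003]
wrist_force: [-8.9, 8.1, 5.1]
finger_gap: 0.0123
grip_force: 30.1
clock: 53.72
tcp_pos: [0.4126, 0.1729, 0.1768]
orientation: [0.002, -0.243, 0.97, -0.0]
wrist_force: [-1.3, -0.1, -1.1]
finger_gap: 0.0856
grip_force: 0.0
(array([280.64373089, 236.75688073]), np.int32(654)) [0.40542102 0.1739345  0.125     ]
(array([388.59090909, 200.45454545]), np.int32(22)) (array([388.59090909, 200.45454545]), np.int32(22))
shift [-0.0712  0.0037  0.0544] turn -0.2057709410306927 yawnow 118.09 tcp [0.4105 0.1725 0.1745] q [ 0.22  0.1  -0.39  1.08 -0.   -0.27] gap 0.0854 F [-0.4 -0.8 -0.7] grip 0.0 t 53.9
```

```bash

python3 -m jog '[[-1,-0.0237,0.0012,0,0],[-1,-0.0237,0.0012,0,0],[-1,-0.0237,0.0012,0,0],[-1,0,0,0.025,0],[-1,0,0,0.023,0]]' >/dev/null
python3 -m jog '[[-1,0,0,0.003,0],[-1,0,0,0,0],[-1,0,0,0,0]]' >/dev/null; python3 -c "
from h import *
to(.4718,.2095,.1228,118.3)"
python3 -m jog '[[1,0,0,0,0],[1,0,0,0,0],[1,0,0,0,0],[1,0,0,0,0],[1,0,0,0,0]]' 60 >/dev/null
python3 -m jog '[[1,0,0,0,0],[1,0,0,0,0],[1,0,0,0,0],[1,0,0,0,0]]'  >/dev/null; python3 -c "
from h import *
to(.4718,.2095,.1228,118.3)"
```

```text
shift [-0.0003  0.0001  0.0015] turn -0.19422481420522786 yawnow 118.11 tcp [0.4716 0.2093 0.1243] q [ 0.26  0.27 -0.31  0.99  0.   -0.23] gap 0.0853 F [0.  0.8 0.8] grip 0.0 t 54.5
shift [0.0009 0.     0.003 ] turn -0.17671696226958034 yawnow 118.12 tcp [0.4726 0.2099 0.1258] q [ 0.26  0.27 -0.31  0.99  0.   -0.23] gap 0.0402 F [-1.5  1.2  4.8] grip 59.7 t 55.3
```

```bash

python3 -m jog '[[1,0,0,0.0004,7],[1,0,0,0.0004,7],[1,0,0,0.0004,7],[1,0,0,0.0004,7],[1,0,0,0.0004,7]]' 
python3 -m jog '[[1,0,0,0.0004,7],[1,0,0,0.0004,7],[1,0,0,0.0004,7],[1,0,0,0.0004,7],[1,0,0,0.0004,7]]' 
python3 -m jog '[[1,0,0,0.0004,7],[1,0,0,0.0004,7],[1,0,0,0.0004,7],[1,0,0,0.0004,7],[1,0,0,0.0004,7]]' 
python3 -m jog '[[1,0,0,0.0004,7],[1,0,0,0.0004,7],[1,0,0,0.0004,7],[1,0,0,0.0004,7],[1,0,0,0.0004,7]]' 
python3 -m jog '[[1,0,0,0.0004,7],[1,0,0,0.0002,4],[1,0,0,0,2],[1,0,0,0,0],[1,0,0,0,0]]' 
python3 -c "
from h import *
to(.4718,.2095,.1148,118.3);print(env.get_state()['ft_torque'])"
```

```text
clock: 55.7
tcp_pos: [0.4727, 0.2095, 0.1239]
orientation: [0.001, 0.063, 0.998, 0.0]
wrist_force: [-2.1, -0.8, 6.1]
finger_gap: 0.04
grip_force: 59.7
clock: 56.12
tcp_pos: [0.4723, 0.2092, 0.122]
orientation: [0.001, 0.36, 0.933, 0.0]
wrist_force: [-2.5, -2.0, 9.3]
finger_gap: 0.0397
grip_force: 59.9
clock: 56.53
tcp_pos: [0.4719, 0.2091, 0.1201]
orientation: [0.0, 0.624, 0.781, 0.0]
wrist_force: [-4.0, -2.3, 10.7]
finger_gap: 0.0405
grip_force: 60.1
clock: 56.95
tcp_pos: [0.4716, 0.2093, 0.1182]
orientation: [0.0, 0.83, 0.557, 0.0]
wrist_force: [-5.0, -1.9, 12.3]
finger_gap: 0.0398
grip_force: 60.1
clock: 57.37
tcp_pos: [0.4701, 0.2119, 0.1177]
orientation: [-0.003, 0.885, 0.465, 0.0]
wrist_force: [-9.0, 5.7, 13.7]
finger_gap: 0.0399
grip_force: 60.5
shift [-0.001   0.0028  0.0029] turn 27.082654844678018 yawnow -34.62 tcp [0.4701 0.2119 0.1177] q [ 0.26  0.27 -0.33  0.97  0.01  2.44] gap 0.0399 F [-9.   5.7 13.7] grip 60.5 t 57.4
[1.54486231 2.1381477  1.17633545]
```

```bash

python3 -m jog '[[1,0,0,-0.001,-1],[0,0,0,0,0],[-1,0,0,0,0],[-1,0,0,0,0],[-1,0,0,0,0]]' >/dev/null
python3 -m jog '[[-1,0,0,0,0],[-1,0,0,-0.01,0],[-1,0,0,-0.03,0],[-1,0,0,-0.03,0],[-1,0,0,-0.035,0]]' >/dev/null
python3 -m jog '[[-1,0,0,-0.035,0],[-1,-0.03,-0.0,-0.01,0],[-1,-0.03,0,0,0],[-1,-0.03,0,0,0],[-1,-0.03,0,0,0]]' 
python3 -m jog '[[-1,-0.03,0,0,0],[-1,-0.03,0,0,0],[-1,-0.03,0,0,0],[-1,0,0,0,0],[-1,0,0,0,0]]' 
python3 - <<'E'
from h import *
s=snap('scene','s20'); d=snap('side','d20')
for n,c,p in (("scene",s,(140,205,165,240)),("side",d,(365,420,190,280))):
    o=load(n+"0")["img"].astype(int);x0,x1,y0,y1=p; df=np.abs(o-c["img"].astype(int)).max(2)
    print(n,(df[y0:y1,x0:x1]>40).sum())
    # bystanders, whole bench
    m=(df>60).astype(np.uint8); k,l,q,ce=cv2.connectedComponentsWithStats(m)
    for i in range(1,k):
        if q[i,4]>12: print("  diff",ce[i].round(),q[i,4])
def f(c,win):
    x0,x1,y0,y1=win; im=c["img"].astype(int)[y0:y1,x0:x1]; m=(im.max(2)<50).astype(np.uint8); n,l,q,ce=cv2.connectedComponentsWithStats(m); i=1+np.argmax(q[1:,4]); return (ce[i]+[x0,y0]).round(2),q[i].tolist()
for n,c,w in (("scene",s,(155,185,170,200)),("side",d,(375,410,215,245))): print(f(c,w),f(load(n+"0"),w))
# white mark on knob
for n,c,w in (("side",d,(380,404,217,240)),):
    for cc in (c,load(n+"0")):
        x0,x1,y0,y1=w; g=cc["img"].min(2)[y0:y1,x0:x1]; ys,xs=np.nonzero(g>110); sel=[(int(x+x0),int(y+y0)) for x,y in zip(xs,ys) if (x-12)**2+(y-11)**2<49]; print(sel)
to(.47,.21,.2)
E
```

```text
clock: 58.62
tcp_pos: [0.4047, 0.109, 0.2679]
orientation: [0.0, 0.882, 0.471, 0.001]
wrist_force: [0.9, -0.8, 0.4]
finger_gap: 0.0857
grip_force: 0.0
clock: 59.03
tcp_pos: [0.3547, 0.0341, 0.2677]
orientation: [0.0, 0.883, 0.469, 0.001]
wrist_force: [-0.5, 0.5, 0.3]
finger_gap: 0.0853
grip_force: 0.0
scene 554
  diff [187.  17.] 1374
  diff [154.  33.] 669
  diff [189.  55.] 207
  diff [182.  76.] 397
  diff [201.  91.] 15
  diff [181. 102.] 101
  diff [202. 102.] 28
  diff [192. 129.] 1160
  diff [157. 138.] 21
  diff [226. 142.] 34
  diff [215. 149.] 80
  diff [162. 156.] 322
  diff [214. 161.] 21
  diff [166. 170.] 21
  diff [  2. 176.] 20
  diff [172. 178.] 15
  diff [286. 192.] 28
  diff [160. 198.] 70
  diff [ 27. 201.] 98
  diff [177. 198.] 47
  diff [189. 198.] 30
  diff [ 24. 243.] 1497
  diff [296. 243.] 43
  diff [367. 244.] 70
  diff [332. 253.] 96
  diff [347. 268.] 192
  diff [130. 289.] 1455
  diff [155. 321.] 60
  diff [139. 324.] 29
  diff [125. 330.] 129
  diff [ 33. 336.] 68
  diff [146. 343.] 369
  diff [  7. 371.] 436
  diff [103. 370.] 153
  diff [ 38. 387.] 39
[... 283 characters left out ...]
  diff [355. 100.] 14
  diff [554. 145.] 224
  diff [232. 164.] 71
  diff [211. 172.] 29
  diff [240. 179.] 67
  diff [266. 215.] 17
  diff [341. 219.] 20
  diff [401. 228.] 18
(array([167.2 , 182.91]), [3, 0, 20, 23, 263]) (array([168.78, 183.96]), [5, 6, 18, 17, 232])
(array([392.58, 228.48]), [9, 4, 19, 20, 266]) (array([391.99, 228.68]), [8, 4, 19, 20, 259])
[(394, 227), (394, 228), (394, 229), (395, 231), (395, 232)]
[(393, 227), (394, 227), (393, 228), (394, 228), (394, 229), (394, 230), (394, 231), (395, 231), (394, 232)]
shift [ 0.2088 -0.0027  0.0677] turn None yawnow -33.92 tcp [0.3556 0.0352 0.2674] q [-0.13 -0.12 -0.38  1.31  0.    2.04] gap 0.0853 F [0.3 0.5 0.5] grip 0.0 t 59.1
```

```bash

python3 -m jog '[[-1,0.03,0,0,0],[-1,0.03,0,0,0],[-1,0.03,0,0,0],[-1,0.03,0,0,0],[-1,0.03,0,0,0]]' >/dev/null
python3 -m jog '[[-1,0,0,0,0],[-1,0,0,0,0],[-1,0,0,0,0]]' >/dev/null
python3 - <<'E'
from h import *
w=snap('wrist','w21')
for n in ('w1','w21'):
    c=load(n); T=np.array(c["T"]); 
    u,v=proj(c,(.4715,.2093,.125)); g=c["img"].min(2); yy,xx=np.mgrid[:420,:560]
    r=22 if n=='w1' else 19
    m=(g>150)&((xx-u)**2+(yy-v)**2<r*r); ys,xs=np.nonzero(m)
    P=np.array([onz(c,(x,y),.125)[:2] for x,y in zip(xs,ys)]); print(n,(u,v),len(P))
    mu=P.mean(0); e=np.linalg.svd(P-mu)[2][0]; print(mu, np.degrees(np.arctan2(e[1],e[0]))%180)
    dark=(c["img"].max(2)<60)&((xx-u)**2+(yy-v)**2<40**2); ys,xs=np.nonzero(dark); print("dark",xs.mean(),ys.mean(),onz(c,(xs.mean(),ys.mean()),.12))
    red=(c["img"][...,0]>120)&(c["img"][...,1]<90)&(c["img"][...,2]<90); k,l,q,ce=cv2.connectedComponentsWithStats(red.astype(np.uint8))
    for i in range(1,k):
        if q[i,4]>100: print("red",onz(c,ce[i],.125))
E
```

```text
w1 (np.float64(275.1358361796953), np.float64(213.39939325292423)) 100
[0.47996975 0.21419634] 28.41302307437815
dark 275.20204978038066 209.1537335285505 [0.46961075 0.21010935 0.12      ]
red [0.40762774 0.17625764 0.125     ]
w21 (np.float64(275.60564123616626), np.float64(132.77539719018375)) 80
[0.47796313 0.21485761] 27.88361153171465
dark 273.1406155703078 132.51176825588414 [0.4698772  0.21042053 0.12      ]
red [0.5973849  0.10000277 0.125     ]
red [0.40760218 0.17879154 0.125     ]
red [ 0.48261182 -0.12983063  0.125     ]
```

```bash
python3 -c "
from workcell import env
print(env.hand_in())"
```

```text
the job is handed in; nothing more can be done
None
```

Job handed in: both worn bits found on the bench are in the jar, the new bit stands in the chuck (lever pressed to 13–16 N; on release it sprang back to about 47°, and I didn't test the grip further), the lid is screwed fully down, the oil can and piston didn't move, and I viewed 16 pictures, two over the limit of 14.

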